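Run the colour reference blocks through the indexed sample slide of a bench reader

TASK

Check the reader with the colour reference blocks from the tray: lift the spring knob, draw the carriage out to its loading notch, let the pin drop home, and lay every block flat in a pocket of its own, in the order blue, green, yellow, red from the hood outwards (some colours may be missing). By the knob, slide the carriage in a notch at a time so that each block in that order stops under the optical head with the pin fully home, and let it stand there for two seconds. Then draw the carriage back to the loading notch, pin home, and put the blocks back flat in the tray, one to a compartment, leaving the other things on the bench alone.

Things in the scene. Friction and masses are not known exactly. Their poses are not given: they have to be found in the camera images.
- reader: Small bench colour reader, fixed. Origin on the bench straight below the read point; y runs along the slide into the hood, x to the side on which the index bar and red knob lie, z up. A grey bed 76 mm wide (x -38 to 38), 10 mm high, runs from y = -370 to 230 mm and carries the sliding carriage. Hood and index bar are described at their own points.
- hood_mouth (a point): Middle of the hood's open mouth on the bed: reader y = -40 mm, 10 mm up. The hood covers y = -40 to 230: a grey column (x -135 to -40, 160 mm high with its screen), a cheek (x 38 to 68, 80 mm high), a navy optical head across the slide at y = -40 to 35 (80 to 138 mm high) and behind it an amber roof (to 86 mm). The mouth is open up to 80 mm, so the carriage with its blocks passes freely.
- read_point (a point): The spot under the optical head where a block is read: reader x = 0, y = 0, 32 mm above the bench, the level of the pocket floors. A block is being read when it lies in a pocket whose middle is here.
- loading_slot (a point): The loading notch: the slot farthest from the hood in the steel index bar, on the bar's top, 22 mm above the bench, at reader x = 46, y = -344 mm. The bar is 16 mm wide and runs along y from -370 to -92 mm; its slots are 10 mm wide, at y = -344 (loading), -224, -186, -148 and -110 mm (four reading notches). The knob's axis stands over the slot its pin is in.
- carriage (a joint): Travel of the carriage along the reader's y, m: 0 at the loading notch; 0.120, 0.158, 0.196, 0.234 at the reading notches, which bring pockets 1, 2, 3, 4 to the read point (stops at -0.004 and 0.238). Friction about 2 N; it stays where it is left. With the pin in a slot it has 1 mm of play and cannot be slid. It starts anywhere along the bar, the pin mostly not in a slot.
- plunger (a joint): Lift of the red spring knob and its round-nosed 8 mm pin, m: 0 = fully home in a slot, about 0.007 = resting on the bar between slots, 0.012 = upper stop. A spring presses it down, 3.5 N at 0, 8 N at the top. From 9 mm of lift the carriage can be slid by the knob; let go over a slot the pin drops home, between slots it rides on the bar and drops into the next slot it crosses.
- knob (a point): Middle of the red round knob (26 mm across, 20 mm high, upright axis), which moves with carriage and pin. With the pin home this point is 56 mm above the bench and the knob spans 46 to 66 mm; below it are a 16 mm sleeve (to 41 mm) and the aluminium ear (to 31 mm). It sits at reader x = 46 mm, y = -344 mm + carriage travel.
- pocket1 (a point): Centre of the floor of pocket 1, the pocket of the carriage nearest the hood, 32 mm above the bench. The pockets are open-topped, 51 mm across the slide (reader x) by 33 mm along it, with rims 6 mm high; a block goes in with its length across the slide, with 3.5 mm to spare at each end and 2.5 mm at each side.
- pocket2 (a point): Centre of the floor of pocket 2 (like pocket 1), 38 mm behind pocket 1, away from the hood.
- pocket3 (a point): Centre of the floor of pocket 3 (like pocket 1), 76 mm behind pocket 1, away from the hood.
- pocket4 (a point): Centre of the floor of pocket 4 (like pocket 1), 114 mm behind pocket 1, away from the hood. It is the one nearest the knob, 110 mm from the knob's axis along the slide.
- tray: White divided tray, fixed on the bench, 68 x 188 mm, 12 mm high (floor 4 mm thick, walls 8 mm above it), origin at the centre of its underside. Four compartments, each 60 mm (tray x) by 42 mm, in a row along its y with centres at y = -69, -23, 23 and 69 mm. The blocks start here, one to a compartment, in any order, their length about along tray x.
- block_blue: Reference block with a blue window on top: dark frame 44 mm long (x) by 28 mm wide (y) and 22 mm high, about 45 g. Origin at the centre of its underside, z up through the window. Either way round in a pocket is right. Absent (None from the start) in some runs.
- block_green: Reference block with a green window on top: dark frame 44 mm long (x) by 28 mm wide (y) and 22 mm high, about 45 g. Origin at the centre of its underside, z up through the window. Either way round in a pocket is right. Absent (None from the start) in some runs.
- block_yellow: Reference block with a yellow window on top: dark frame 44 mm long (x) by 28 mm wide (y) and 22 mm high, about 45 g. Origin at the centre of its underside, z up through the window. Either way round in a pocket is right. Absent (None from the start) in some runs.
- block_red: Reference block with a red window on top: dark frame 44 mm long (x) by 28 mm wide (y) and 22 mm high, about 45 g. Origin at the centre of its underside, z up through the window. Either way round in a pocket is right. Absent (None from the start) in some runs.
- jar: Bystander: square clear jar with white lid, 64 mm wide, 119 mm high, standing; origin at the centre of its underside.
- tube_rack: Bystander: green tube rack 100 x 64 x 28 mm; origin at the centre of its underside.
- timer: Bystander: white bench timer 60 x 70 x 18 mm; origin at the centre of its underside.

How it is judged:
On the way, in this order (a step that is already met when the one before it is completed fails the run):
1. carriage at the loading notch with the pin home and every block that is present lying flat in a pocket (value of joint carriage between -0.003 and 0.003 m and value of joint plunger below 0.003 m and ((horizontal distance between block_blue and pocket1 below 0.006 m and z of block_blue in the frame of pocket1 between -0.003 and 0.003 m and angle between block_blue's own z axis and vertical below 0.12 rad) or (horizontal distance between block_blue and pocket2 below 0.006 m and z of block_blue in the frame of pocket2 between -0.003 and 0.003 m and angle between block_blue's own z axis and vertical below 0.12 rad) or (horizontal distance between block_blue and pocket3 below 0.006 m and z of block_blue in the frame of pocket3 between -0.003 and 0.003 m and angle between block_blue's own z axis and vertical below 0.12 rad) or (horizontal distance between block_blue and pocket4 below 0.006 m and z of block_blue in the frame of pocket4 between -0.003 and 0.003 m and angle between block_blue's own z axis and vertical below 0.12 rad)) and ((horizontal distance between block_green and pocket1 below 0.006 m and z of block_green in the frame of pocket1 between -0.003 and 0.003 m and angle between block_green's own z axis and vertical below 0.12 rad) or (horizontal distance between block_green and pocket2 below 0.006 m and z of block_green in the frame of pocket2 between -0.003 and 0.003 m and angle between block_green's own z axis and vertical below 0.12 rad) or (horizontal distance between block_green and pocket3 below 0.006 m and z of block_green in the frame of pocket3 between -0.003 and 0.003 m and angle between block_green's own z axis and vertical below 0.12 rad) or (horizontal distance between block_green and pocket4 below 0.006 m and z of block_green in the frame of pocket4 between -0.003 and 0.003 m and angle between block_green's own z axis and vertical below 0.12 rad)) and ((horizontal distance between block_yellow and pocket1 below 0.006 m and z of block_yellow in the frame of pocket1 between -0.003 and 0.003 m and angle between block_yellow's own z axis and vertical below 0.12 rad) or (horizontal distance between block_yellow and pocket2 below 0.006 m and z of block_yellow in the frame of pocket2 between -0.003 and 0.003 m and angle between block_yellow's own z axis and vertical below 0.12 rad) or (horizontal distance between block_yellow and pocket3 below 0.006 m and z of block_yellow in the frame of pocket3 between -0.003 and 0.003 m and angle between block_yellow's own z axis and vertical below 0.12 rad) or (horizontal distance between block_yellow and pocket4 below 0.006 m and z of block_yellow in the frame of pocket4 between -0.003 and 0.003 m and angle between block_yellow's own z axis and vertical below 0.12 rad)) and ((horizontal distance between block_red and pocket1 below 0.006 m and z of block_red in the frame of pocket1 between -0.003 and 0.003 m and angle between block_red's own z axis and vertical below 0.12 rad) or (horizontal distance between block_red and pocket2 below 0.006 m and z of block_red in the frame of pocket2 between -0.003 and 0.003 m and angle between block_red's own z axis and vertical below 0.12 rad) or (horizontal distance between block_red and pocket3 below 0.006 m and z of block_red in the frame of pocket3 between -0.003 and 0.003 m and angle between block_red's own z axis and vertical below 0.12 rad) or (horizontal distance between block_red and pocket4 below 0.006 m and z of block_red in the frame of pocket4 between -0.003 and 0.003 m and angle between block_red's own z axis and vertical below 0.12 rad))), for 0.3 s.
2. the blue block stands under the optical head, in its pocket, with the pin fully home, for 1.5 s (horizontal distance between block_blue and read_point below 0.008 m and z of block_blue in the frame of read_point between -0.003 and 0.003 m and angle between block_blue's own z axis and vertical below 0.12 rad and z of knob in the frame of block_blue below 0.0275 m), for 1.5 s.
3. the green block stands under the optical head, in its pocket, with the pin fully home, for 1.5 s (horizontal distance between block_green and read_point below 0.008 m and z of block_green in the frame of read_point between -0.003 and 0.003 m and angle between block_green's own z axis and vertical below 0.12 rad and z of knob in the frame of block_green below 0.0275 m), for 1.5 s.
4. the yellow block stands under the optical head, in its pocket, with the pin fully home, for 1.5 s (horizontal distance between block_yellow and read_point below 0.008 m and z of block_yellow in the frame of read_point between -0.003 and 0.003 m and angle between block_yellow's own z axis and vertical below 0.12 rad and z of knob in the frame of block_yellow below 0.0275 m), for 1.5 s.
5. the red block stands under the optical head, in its pocket, with the pin fully home, for 1.5 s (horizontal distance between block_red and read_point below 0.008 m and z of block_red in the frame of read_point between -0.003 and 0.003 m and angle between block_red's own z axis and vertical below 0.12 rad and z of knob in the frame of block_red below 0.0275 m), for 1.5 s.
At the end, for the whole second after the job is handed in: carriage within 3 mm of the loading notch with the pin home (lift under 3 mm), every block present lying flat on the floor of a compartment of the tray (within 3 mm of its floor, tilted under 0.12 rad) and at rest, none of the bystanders moved by 30 mm (value of joint carriage between -0.003 and 0.003 m and value of joint plunger below 0.003 m and x of block_blue in the frame of tray between -0.012 and 0.012 m and y of block_blue in the frame of tray between -0.085 and 0.085 m and z of block_blue in the frame of tray between 0.001 and 0.007 m and angle between each of block_blue, block_green, block_yellow, block_red's own z axis and vertical below 0.12 rad and x of block_green in the frame of tray between -0.012 and 0.012 m and y of block_green in the frame of tray between -0.085 and 0.085 m and z of block_green in the frame of tray between 0.001 and 0.007 m and x of block_yellow in the frame of tray between -0.012 and 0.012 m and y of block_yellow in the frame of tray between -0.085 and 0.085 m and z of block_yellow in the frame of tray between 0.001 and 0.007 m and x of block_red in the frame of tray between -0.012 and 0.012 m and y of block_red in the frame of tray between -0.085 and 0.085 m and z of block_red in the frame of tray between 0.001 and 0.007 m and linear speed of each of block_blue, block_green, block_yellow, block_red below 0.02 m/s); the robot touches nothing.
It fails at once if the jar is pushed more than 30 mm or tipped (distance of jar from where it was at the start of the episode above 0.03 m or angle between jar's own z axis and vertical above 0.5 rad).
It fails at once if the tube rack is pushed more than 30 mm or tipped (distance of tube_rack from where it was at the start of the episode above 0.03 m or angle between tube_rack's own z axis and vertical above 0.5 rad).
It fails at once if the timer is pushed more than 30 mm or tipped (distance of timer from where it was at the start of the episode above 0.03 m or angle between timer's own z axis and vertical above 0.5 rad).
Of block_blue, block_green, block_yellow, block_red only 2 to 4 are there at a start; the rules pass over those that are not, and their reading is None.
At some moment in a run one of block_blue, block_green, block_yellow, block_red may be knocked a few centimetres aside while the robot is not near it.
Once in a run the grip may slacken for a moment while it holds something.
It also fails if it takes over 210 s, if anything falls off the work surface, if the arm or the gripper's body presses on something with over 40 N, if the wrist force passes 120 N, or if a joint passes its speed limit or range.

ROBOT

A 6-joint arm with a two-finger parallel gripper is mounted at the origin on the work surface. World frame = base frame: x ahead of the robot, y to its left, z up, the work surface at z = 0. Lengths are in m, angles in rad, forces in N, time in s.
With the tool pointing down it reaches from about 0.425 to 0.925 m from the base axis. Payload 12.5 kg.
Tool frame: the origin (TCP) lies midway between the tips of the shut fingers; the grasp point (between the pads) lies tcp_to_grasp behind it (tcp_to_grasp is the distance from the TCP to the grasp point, in m); z points along the fingers, y is the line along which they close (so a half turn about z gives the same grasp; the last joint's range is limited). The gripper opens to 85 mm and grips with 20 to 120 N. Pads are 22 mm wide; open, the fingers measure 114 mm over their backs; the gripper's body (76 mm by 85 mm) begins 54 mm behind the grasp point. The pads swing forward as they close: fully open they stand 13 mm farther back than shut.
Start: joints at [1.188, 0.491, 1.559, -0, 1.092, -0.106], TCP at [0.171, 0.601, 0.231] pointing down, gripper open.
Joint ranges: [-3.1, 3.1], [-0.84, 2.19], [0.05, 2.79], [-1.13, 4.28], [0.06, 2.93], [-2.69, 2.69]. Speed limits (rad/s): [2.22, 2.22, 2.79, 3.14, 3.14, 3.14].

INTERFACE

Orientations are given as a rotation vector (axis times angle).
In Python, from bench import observe, snapshot, close_job, tcp_to_grasp gives the robot as it stands. The module is installed in compiled form; this text tells all that it offers.
- The arm moves only by the tool apply_moves, never from a script. Its argument "moves" is a list of rows, each a list of 3 entries, a list of its own where there are three numbers: the turn, a rotation vector about the world's x, y, z in degrees, then the shift along the world's x, y, z in m, then the opening, from 0 (shut) to 1 (fully open). In form: [[[rx, ry, rz], [x, y, z], grip], ...]. A call has 1 to 8 rows; each row is the pose to reach, as a shift and turn from the pose commanded when the call began; what a row does not reach only later rows make up. A row lasts 1/10 s, in which the tool goes at most 50 mm and 8.59 degrees, less where a joint would pass 70% of its speed; a pose out of reach is approached as far as the arm can. A call with a gripper value outside its range is refused whole. The fingers move at their own pace and stop on an object; "grip_force" is the grip in N (left out, the last holds). Time passes only in rows, so rows that repeat a pose let the fingers close. It gives the time, the measured TCP pose, the force, the opening and the grip force at its end, in the units of the state.
- observe(): the state, without advancing time (a new reading comes with each control period).
- snapshot(name): name is "scene" or "top"; returns a dict with "color" (480x640x3 uint8, red, green, blue), "z_map" (480x640 float32, m along the optical axis (not along the pixel's ray), 0 where there is no reading), "camera_matrix" (3x3 intrinsics, pixels), "camera_from_world" (4x4, takes a point from world to camera coordinates). Camera axes: x right, y down, z forward; pixel columns grow to the right and rows downward; lengths in m; the calibration is good to about 2 mm. A picture is of the moment at which its call begins.
- close_job(): hands the job in; it is judged then, once.
The state is a dict: "time_s": time; "joints": joint angles; "qvel": joint speeds; "tau": joint torques, N m; "tool_pos": TCP position; "ee_rot": TCP orientation; "wrist_force": force on the tool from outside, world axes, zero at the start; "wrist_torque": the same for the moment, N m; "grip_width": finger opening in m; "grip_force": force on a finger pad.
Only numpy, scipy, OpenCV 4.12 (cv2) and the standard library are available. Lean on these libraries where they do the work, as an engineer would, in place of code of your own. Each camera call takes 0.05 s, during which the arm holds its last target. There are 200 camera calls.

## Working session

There is one attempt and no reset: what is moved stays moved. The work goes in short steps, Python scripts to look and compute and a tool call to move; the robot and the scene stay as the last step left them, time stands still between calls to the robot, and variables do not carry over. Pictures are saved under pics/ and viewed, at most 14 in all, crops included, and the job is handed in when it is done.

Besides the shell and the picture viewer there is one more tool, called by a JSON object that holds its "name" and its "arguments", one argument or row to a line. apply_moves: Moves the arm, as the interface text tells. Its arguments: {"type":"object","properties":{"moves":{"type":"array"},"grip_force":{"type":"number"}},"required":["moves"]}

```bash
mkdir -p pics; cat > h.py <<'E'
import numpy as np, cv2
from bench import observe, snapshot, close_job, tcp_to_grasp
def snap(n,f=None):
    s=snapshot(n)
    if f: cv2.imwrite(f'pics/{f}.png',s['color'][:,:,::-1])
    np.savez(f'{n}.npz',**s)
    return s
def cloud(s):
    K=s['camera_matrix'];T=np.linalg.inv(s['camera_from_world']);z=s['z_map']
    v,u=np.mgrid[:480,:640]
    p=np.stack([(u-K[0,2])/K[0,0]*z,(v-K[1,2])/K[1,1]*z,z,np.ones_like(z)],-1)
    w=(p@T.T)[...,:3]; w[z==0]=np.nan
    return w
def ray(s,u,v,h):
    K=s['camera_matrix'];T=np.linalg.inv(s['camera_from_world'])
    d=T[:3,:3]@np.array([(u-K[0,2])/K[0,0],(v-K[1,2])/K[1,1],1]);o=T[:3,3]
    return o+d*(h-o[2])/d[2]
def proj(s,p):
    c=s['camera_from_world']@np.append(p,1);q=s['camera_matrix']@c[:3];return q[:2]/q[2]
E
python3 - <<'E'
from h import *
print(observe(),tcp_to_grasp)
for n in('top','scene'):
    s=snap(n,n+'0'); T=np.linalg.inv(s['camera_from_world']);print(n,T[:3].round(3).tolist(),s['camera_matrix'][0,0])
E
```

```text
{'time_s': 0.0, 'joints': array([ 1.18841275e+00,  4.91579994e-01,  1.55945546e+00,  8.64010312e-06,
        1.09168295e+00, -1.05613642e-01]), 'qvel': array([-6.28262673e-04,  7.25454999e-04, -3.46077560e-05, -6.91817308e-04,
       -5.08465282e-04, -1.65470589e-04]), 'tau': array([-6.99173070e-04, -6.18457389e+01, -2.61594272e+01, -1.50667915e-04,
        4.04892678e-03, -1.53709544e-05]), 'tool_pos': array([0.17068191, 0.60101059, 0.23071297]), 'ee_rot': array([-4.33330524e-01, -3.11128119e+00,  1.71289377e-03]), 'wrist_force': array([-0.32609796, -0.43046116,  0.35494664]), 'wrist_torque': array([ 0.01267009, -0.01544231,  0.0620032 ]), 'grip_force': 0.0, 'grip_width': 0.08577403291839633} 0.0187
top [[-0.001, -0.998, 0.063, 0.515], [-1.0, 0.001, 0.001, -0.032], [-0.001, -0.063, -0.998, 1.334]] 533.0515381356333
scene [[-0.274, 0.498, -0.823, 1.379], [0.962, 0.161, -0.222, 0.164], [0.022, -0.852, -0.523, 0.585]] 509.6218065463307
```

View pics/top0.png

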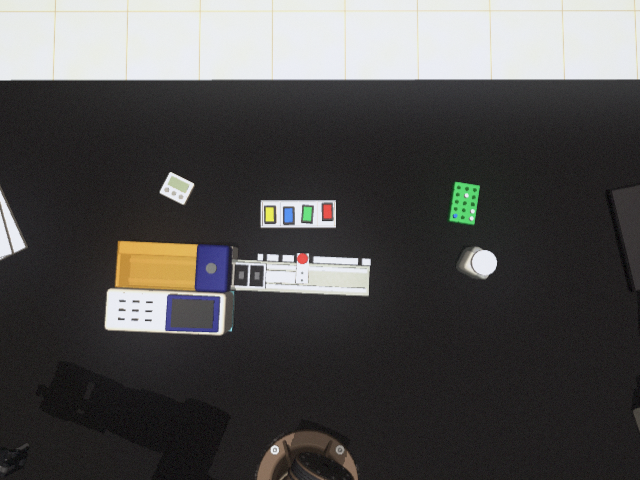

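View pics/scene0.png

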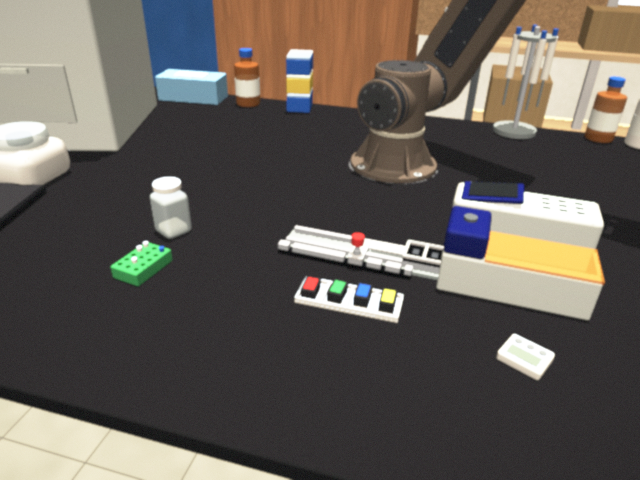

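The top view shows four blocks in the tray (about 262–335, 200–228): yellow, blue, green, red from left to right. The knob is at (302,258), the hood mouth at x≈232, the jar at (480,262), the rack at (465,203) and the timer at (177,188). The scene view agrees.

```bash
cat >> h.py <<'E'
def mask(s,c):
    h=cv2.cvtColor(s['color'],cv2.COLOR_RGB2HSV).astype(int);H,S,V=h[...,0],h[...,1],h[...,2]
    ok=(S>120)&(V>80)
    return ok&{'red':(H<8)|(H>172),'yellow':(H>22)&(H<36),'green':(H>45)&(H<80),'blue':(H>100)&(H<120)&(V>120)}[c]
def comps(m,amin=15):
    n,l,st,ce=cv2.connectedComponentsWithStats(m.astype(np.uint8))
    return [(st[i],ce[i],l==i) for i in range(1,n) if st[i][4]>=amin]
E
python3 - <<'E'
from h import *
s=dict(np.load('top.npz'));w=cloud(s)
s2=dict(np.load('scene.npz'));w2=cloud(s2)
for nm,ss,ww in(('top',s,w),('scene',s2,w2)):
  for c in('red','yellow','green','blue'):
    for st,ce,m in comps(mask(ss,c)):
        p=np.nanmedian(ww[m],0)
        if not(0.4<p[0]<0.9 and abs(p[1])<.4):continue
        (r)=cv2.minAreaRect(np.argwhere(m)[:,::-1].astype(np.float32))
        print(nm,c,st[4],ce.round(1),'depth',p.round(4),'ray .026',ray(ss,*ce,.026).round(4),'ray.066',ray(ss,*ce,.066).round(4),np.round(r[1],1),round(r[2],1))
# tray rect
g=s['color'].min(2);m=(g>150);
for st,ce,mm in comps(m,60):
    r=cv2.minAreaRect(np.argwhere(mm)[:,::-1].astype(np.float32));print('white',st[:5],ce.round(1),np.round(r[0],1),np.round(r[1],1),round(r[2],1),np.nanmedian(w[mm],0).round(3))
im=s['color'][185:345,100:380,::-1];cv2.imwrite('pics/c1.png',cv2.resize(im[:,:],None,fx=2.85,fy=2.85,interpolation=cv2.INTER_CUBIC))
im=s2['color'][215:330,260:460,::-1];cv2.imwrite('pics/c2.png',cv2.resize(im,None,fx=4,fy=4,interpolation=cv2.INTER_CUBIC))
E
```

```text
top red 127 [327.  211.1] depth [ 0.6584 -0.0501  0.0253] ray .026 [ 0.6581 -0.0501  0.026 ] ray.066 [ 0.6537 -0.0495  0.066 ] [14.  8.] 90.0
top red 85 [302.1 258.1] depth [0.5416 0.0099 0.0716] ray .026 [0.5423 0.0112 0.026 ] ray.066 [0.5415 0.0099 0.066 ] [9.2 9.9] 45.0
top yellow 121 [269.1 213.5] depth [0.6523 0.0929 0.0255] ray .026 [0.6524 0.0926 0.026 ] ray.066 [0.6482 0.0888 0.066 ] [13.  8.] 90.0
top green 977 [463.8 202.4] depth [ 0.6799 -0.3867  0.0267] ray .026 [ 0.6793 -0.3877  0.026 ] ray.066 [ 0.6742 -0.3768  0.066 ] [26.2 40.7] 8.1
top green 101 [306.9 213.3] depth [ 0.6527 -0.0007  0.0252] ray .026 [ 6.528e-01 -5.000e-04  2.600e-02] ray.066 [ 0.6486 -0.0015  0.066 ] [ 7.5 13. ] 5.2
top blue 121 [287.9 214.7] depth [0.6487 0.046  0.0261] ray .026 [0.6493 0.0463 0.026 ] ray.066 [0.6452 0.0439 0.066 ] [13.  8.] 90.0
top blue 303 [217.3 265.8] depth [0.5249 0.197  0.1312] ray .026 [0.5237 0.219  0.026 ] ray.066 [0.5235 0.2113 0.066 ] [43.8 25. ] 67.9
top blue 21 [220.2 248.3] depth [0.5631 0.194  0.1307] ray .026 [0.5667 0.2122 0.026 ] ray.066 [0.5651 0.2047 0.066 ] [ 2
[... 1727 characters left out ...]
3 23.3] 26.6 [0.718 0.325 0.017]
white [  0 191  25  62 498] [ 11.4 227.1] [  9.7 220.6] [62.3 12.3] 71.6 [0.616 0.734 0.011]
white [ 261  200   75   28 1251] [298.6 213.2] [298.  213.5] [27. 74.] 90.0 [0.656 0.02  0.005]
white [  0 211  12  49 308] [  3.6 240.3] [  5.5 235. ] [48. 11.] 90.0 [0.583 0.749 0.021]
white [465 248  32  30 657] [481.2 262.6] [481.6 262.3] [29.1 26.8] 26.6 [ 0.529 -0.401  0.117]
white [ 231  253  140   43 4037] [310.5 275.1] [300.6 272.4] [137.9  39.5] 2.6 [ 0.501 -0.015  0.018]
white [ 105  289  121   46 2846] [147.2 310.2] [164.9 311.2] [119.1  41.2] 2.7 [0.425 0.365 0.139]
white [270 445   9  10  66] [274.4 449.7] [274.5 449.5] [8.5 8.5] 45.0 [0.079 0.079 0.015]
```

View pics/c1.png

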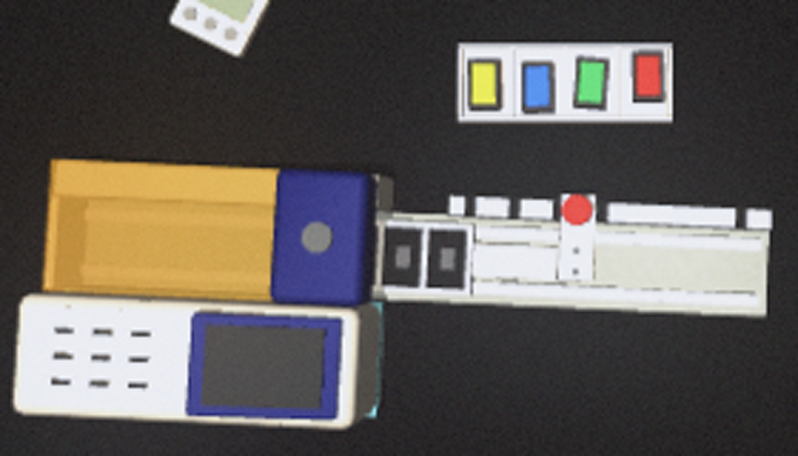

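View pics/c2.png

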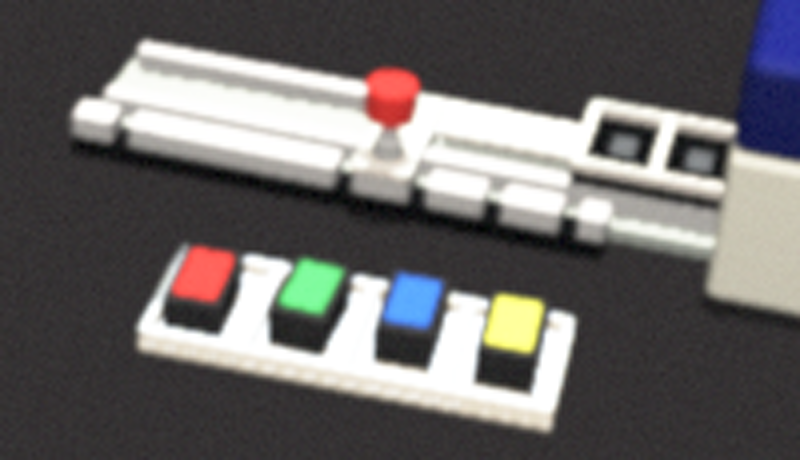

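The tray reads yellow, blue, green, red from the hood side. The carriage's pockets 3 and 4 show at the mouth. The bar's slots sit at crop x≈470, 514, 556 and 741, with the knob at 577 between two slots and riding on the bar. Next I locate the slots and the reader axis.

```bash
python3 - <<'E'
from h import *
s=dict(np.load('top.npz'));g=s['color'].astype(float).min(2)
# reader axis: navy head/ hood & bed far edge; use bar outer row
K=(g>150).astype(np.uint8)
# bar outer edge (top side in image) per column, subpixel threshold crossing
pts=[]
for c in range(312,358):
    col=g[245:275,c];i=np.argmax(col>110);pts.append(ray(s,c,245+i-(col[i]-110)/(col[i]-col[i-1]),.022)[:2])
pts=np.array(pts);k=np.polyfit(pts[:,1],pts[:,0],1);print('bar outer edge x=',k,np.std(pts[:,0]-np.polyval(k,pts[:,1])))
pts=[]
for c in range(245,365):
    col=g[280:305,c];i=len(col)-1-np.argmax(col[::-1]>110);pts.append(ray(s,c,280+i+(col[i]-110)/(col[i]-col[i+1]),.010)[:2])
pts=np.array(pts);k2=np.polyfit(pts[:,1],pts[:,0],1);print('bed near edge',k2,np.std(pts[:,0]-np.polyval(k2,pts[:,1])))
# profile along the bar centre
y=np.arange(-.17,.16,.0005);x=np.polyval(k,y)-.008
uv=np.array([proj(s,[a,b,.022]) for a,b in zip(x,y)]).astype(np.float32)
p=cv2.remap(g.astype(np.float32),uv[:,0].reshape(1,-1),uv[:,1].reshape(1,-1),cv2.INTER_LINEAR)[0]
b=p>110;e=np.where(b[1:]!=b[:-1])[0];print([(round(float(y[i]),4),int(b[i+1])) for i in e])
# tray edges
for nm,row in (('tray',None),):
    m=(g>110)[195:235,255:340]; cs=comps(m,100); 
    for c in (275,280,298,315,318): 
        col=g[190:240,c];j=np.where(col>110)[0];print(c,ray(s,c,190+j[0]-.5,.012)[:2].round(4),ray(s,c,190+j[-1]+.5,.004)[:2].round(4))
    for r in (202,226):
        rw=g[r,250:350];j=np.where(rw>110)[0];print(r,ray(s,250+j[0]-.5,r,.012)[:2].round(4),ray(s,250+j[-1]+.5,r,.012)[:2].round(4))
E
```

```text
bar outer edge x= [0.02609441 0.54783598] 0.002564588749025883
bed near edge [0.0465702  0.45634073] 0.0003127449996007002
[(-0.157, 1), (-0.134, 0), (-0.126, 1), (-0.014, 0), (-0.0055, 1), (-0.001, 0), (0.0315, 1), (0.062, 0), (0.0695, 1), (0.0995, 0), (0.108, 1), (0.1225, 0)]
275 [0.6889 0.0794] [0.6194 0.0798]
280 [0.6889 0.0669] [0.6194 0.0673]
298 [0.6888 0.022 ] [0.6194 0.0222]
315 [ 0.6888 -0.0204] [ 0.6193 -0.0203]
318 [ 0.6887 -0.0279] [ 0.6193 -0.0278]
202 [0.6826 0.1156] [ 0.6824 -0.0715]
226 [0.6226 0.1177] [ 0.6224 -0.0713]
```

{"name": "apply_moves", "arguments": {
  "moves": [
    [[0,0,6],[0.026,-0.042,0],1],
    [[0,0,13.2],[0.053,-0.084,0],1],
    [[0,0,13.2],[0.079,-0.127,0],1],
    [[0,0,13.2],[0.106,-0.169,0],1],
    [[0,0,13.2],[0.132,-0.211,0],1],
    [[0,0,13.2],[0.159,-0.253,0],1],
    [[0,0,13.2],[0.185,-0.296,0],1],
    [[0,0,13.2],[0.212,-0.338,0],1]
  ],
  "grip_force": 60
}}

```text
time_s: 0.9
tool_pos: [0.3832, 0.2615, 0.2313]
ee_rot: [-0.072, -3.141, -0.0]
wrist_force: [1.3, 0.2, 0.5]
grip_width: 0.0855
grip_force: 0.0
```

{"name": "apply_moves", "arguments": {
  "moves": [
    [[0,0,0],[0.026,-0.042,0],1],
    [[0,0,0],[0.053,-0.084,0],1],
    [[0,0,0],[0.079,-0.127,0],1],
    [[0,0,0],[0.106,-0.169,0],1],
    [[0,0,0],[0.132,-0.211,0],1],
    [[0,0,0],[0.159,-0.253,0],1],
    [[0,0,0],[0.159,-0.253,0],1],
    [[0,0,0],[0.159,-0.253,0],1]
  ]
}}

```text
time_s: 1.7
tool_pos: [0.5416, 0.0095, 0.2307]
ee_rot: [-0.076, -3.139, -0.001]
wrist_force: [-0.5, 1.1, -0.6]
grip_width: 0.0855
grip_force: 0.0
```

{"name": "apply_moves", "arguments": {
  "moves": [
    [[0,0,0],[0,0,-0.05],1],
    [[0,0,0],[0,0,-0.1],1],
    [[0,0,0],[0,0,-0.14],1],
    [[0,0,0],[0,0,-0.17],1],
    [[0,0,0],[0,0,-0.186],1],
    [[0,0,0],[0,0,-0.186],1]
  ]
}}

```text
time_s: 2.3
tool_pos: [0.5401, 0.0117, 0.0435]
ee_rot: [-0.07, -3.136, -0.001]
wrist_force: [1.3, 0.4, 0.4]
grip_width: 0.0854
grip_force: 0.0
```

{"name": "apply_moves", "arguments": {
  "moves": [
    [[0,0,0],[0,0,0],0.25],
    [[0,0,0],[0,0,0],0.25],
    [[0,0,0],[0,0,0],0.25],
    [[0,0,0],[0,0,0],0.25],
    [[0,0,0],[0,0,0],0.1],
    [[0,0,0],[0,0,0],0.1],
    [[0,0,0],[0,0,0],0.1],
    [[0,0,0],[0,0,0],0.1]
  ],
  "grip_force": 50
}}

```text
time_s: 3.1
tool_pos: [0.542, 0.0105, 0.0461]
ee_rot: [0.073, 3.14, 0.0]
wrist_force: [-0.2, 2.1, 6.4]
grip_width: 0.0242
grip_force: 48.7
```

```bash
python3 - <<'E'
from h import *
s=snap('scene');cv2.imwrite('pics/c3.png',cv2.resize(s['color'][150:310,260:460,::-1],None,fx=3.5,fy=3.5,interpolation=cv2.INTER_CUBIC))
o=observe();print(o['tool_pos'],o['wrist_force'],o['grip_width'],o['grip_force'])
E
```

```text
[0.54199643 0.01047932 0.04614154] [-0.45256121  2.6852904   7.24718024] 0.024065855132949794 48.71033191680908
```

View pics/c3.png

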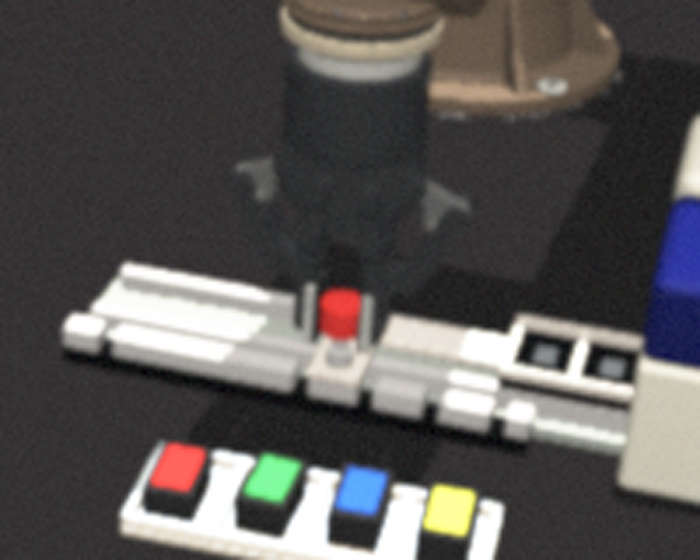

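The fingers hold the knob centred with nothing else touched. Now I lift it and draw the carriage out.

{"name": "apply_moves", "arguments": {
  "moves": [
    [[0,0,0],[0,0,0.003],0.1],
    [[0,0,0],[0,0,0.005],0.1],
    [[0,0,0],[0,0,0.005],0.1]
  ]
}}

```text
time_s: 3.45
tool_pos: [0.5418, 0.0104, 0.0504]
ee_rot: [0.073, 3.14, 0.0]
wrist_force: [3.7, 2.3, -7.2]
grip_width: 0.0241
grip_force: 49.4
```

{"name": "apply_moves", "arguments": {
  "moves": [
    [[0,0,0],[-0.001,-0.02,0],0.1],
    [[0,0,0],[-0.0021,-0.045,0],0.1],
    [[0,0,0],[-0.0033,-0.07,0],0.1],
    [[0,0,0],[-0.0044,-0.095,0],0.1],
    [[0,0,0],[-0.0056,-0.12,0],0.1],
    [[0,0,0],[-0.0063,-0.135,0],0.1],
    [[0,0,0],[-0.0065,-0.14,0],0.1],
    [[0,0,0],[-0.0065,-0.14,0],0.1]
  ]
}}

```text
time_s: 4.25
tool_pos: [0.5353, -0.13, 0.0502]
ee_rot: [0.074, 3.14, -0.0]
wrist_force: [4.0, -1.2, -7.1]
grip_width: 0.0244
grip_force: 50.0
```

```bash
python3 - <<'E'
from h import *
o=observe();print(o['tool_pos'],o['wrist_force'],o['grip_width'],o['grip_force'])
s=snap('scene');cv2.imwrite('pics/c4.png',cv2.resize(s['color'][150:310,230:450,::-1],None,fx=3.5,fy=3.5,interpolation=cv2.INTER_CUBIC))
E
```

```text
[ 0.53527563 -0.13002259  0.05021836] [ 3.98148484 -1.22583908 -7.08196673] 0.024436095050153955 50.04511535167694
```

View pics/c4.png

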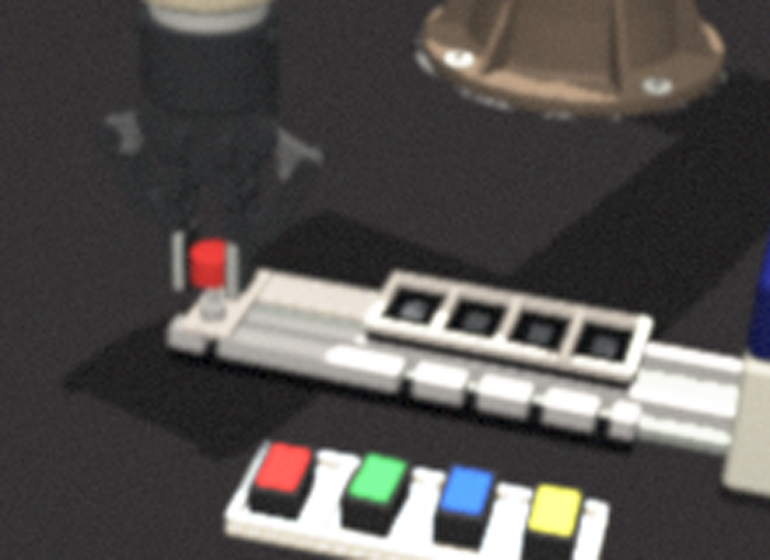

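{"name": "apply_moves", "arguments": {
  "moves": [
    [[0,0,0],[0,0,-0.003],0.1],
    [[0,0,0],[0,0,-0.005],0.1],
    [[0,0,0],[0,0,-0.007],0.1],
    [[0,0,0],[0,0,-0.009],0.1],
    [[0,0,0],[0,0,-0.009],0.1]
  ]
}}

```text
time_s: 4.8
tool_pos: [0.5353, -0.1292, 0.0412]
ee_rot: [0.073, 3.141, 0.001]
wrist_force: [5.1, 2.2, -4.6]
grip_width: 0.0248
grip_force: 50.3
```

{"name": "apply_moves", "arguments": {
  "moves": [
    [[0,0,0],[0,0,0],0.6],
    [[0,0,0],[0,0,0],0.8],
    [[0,0,0],[0,0,0],1.0],
    [[0,0,0],[0,0,0],1.0],
    [[0,0,0],[0,0,0.05],1],
    [[0,0,0],[0,0,0.1],1],
    [[0,0,0],[0.04,-0.01,0.12],1]
  ]
}}

```text
time_s: 5.5
tool_pos: [0.5737, -0.1391, 0.166]
ee_rot: [0.073, 3.139, -0.001]
wrist_force: [0.6, 0.1, -0.7]
grip_width: 0.0854
grip_force: 0.0
```

{"name": "apply_moves", "arguments": {
  "moves": [
    [[0,0,-8.5],[-0.03,-0.03,0.03],1],
    [[0,0,-17],[-0.06,-0.06,0.05],1],
    [[0,0,-25.5],[-0.1,-0.1,0.05],1],
    [[0,0,-34],[-0.14,-0.13,0.05],1],
    [[0,0,-42.5],[-0.14,-0.13,0.05],1],
    [[0,0,-51],[-0.14,-0.13,0.05],1],
    [[0,0,-51],[-0.14,-0.13,0.05],1]
  ]
}}

```text
time_s: 6.2
tool_pos: [0.4347, -0.27, 0.2115]
ee_rot: [1.423, 2.801, 0.0]
wrist_force: [0.0, -0.3, -0.8]
grip_width: 0.0856
grip_force: 0.0
```

```bash
cat > m.py <<'E'
from h import *
import sys
s=snap('top',sys.argv[1]);w=cloud(s);o=observe();print(o['joints'].round(2),o['tool_pos'].round(4),o['ee_rot'].round(3))
for c in('red','yellow','green','blue'):
    for st,ce,m in comps(mask(s,c)):
        p=np.nanmedian(w[m],0)
        if not(0.4<p[0]<0.8 and abs(p[1])<.25) or p[2]>.1:continue
        k=m.nonzero();q=w[m]; q=q[~np.isnan(q[:,0])][:,:2];
        _,e=np.linalg.eigh(np.cov(q.T));a=np.degrees(np.arctan2(e[1,1],e[0,1]));a=(a+90)%180-90
        print(c,st[4],'depth',p.round(4),'ray@depth',ray(s,*ce,p[2]).round(4),'ray.026',ray(s,*ce,.026).round(4)[:2],'long axis deg',round(a,1))
E
python3 m.py t2
python3 - <<'E'
from h import *
s=dict(np.load('top.npz'));cv2.imwrite('pics/c5.png',cv2.resize(s['color'][185:315,225:385,::-1],None,fx=4.5,fy=4.5,interpolation=cv2.INTER_CUBIC))
# predicted pockets
L=np.array([.5353,-.1295]);a=np.array([.9989,-.0466]);b=np.array([.0466,.9989])
for i in range(4):
    p=L-.046*a+(.110+.038*(3-i))*b;print(i+1,p.round(4),'crop px',((proj(s,[*p,.032])-[225,185])*4.5).round(0))
E
```

```text
[-0.68  0.35  1.86  0.    0.93 -1.32] [ 0.435  -0.2697  0.2114] [1.414 2.805 0.   ]
red 123 depth [ 0.6582 -0.0501  0.0254] ray@depth [ 0.6576 -0.0501  0.0254] ray.026 [ 0.6575 -0.05  ] long axis deg 3.1
red 82 depth [ 0.5345 -0.1291  0.0644] ray@depth [ 0.5351 -0.129   0.0644] ray.026 [ 0.5357 -0.1319] long axis deg 89.7
yellow 121 depth [0.6533 0.0929 0.0255] ray@depth [0.6525 0.0927 0.0255] ray.026 [0.6524 0.0926] long axis deg 3.9
green 100 depth [ 0.653  -0.0008  0.0254] ray@depth [ 6.529e-01 -6.000e-04  2.540e-02] ray.026 [ 6.528e-01 -6.000e-04] long axis deg -4.3
blue 121 depth [0.6489 0.0461 0.0258] ray@depth [0.6493 0.0463 0.0258] ray.026 [0.6493 0.0463] long axis deg 2.6
1 [0.4998 0.0964] crop px [189. 408.]
2 [0.498  0.0584] crop px [259. 411.]
3 [0.4962 0.0205] crop px [329. 414.]
4 [ 0.4945 -0.0175] crop px [399. 417.]
```

View pics/c5.png

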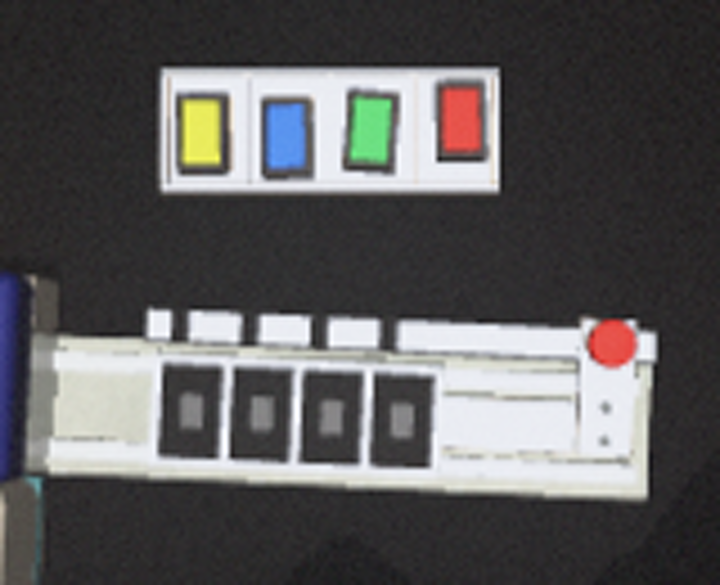

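The knob top reads 64 mm, so the pin is home. The pocket pads lie at crop x≈191, 263, 332 and 402, y≈411–419, within 3 crop px of my predictions. Next is the blue block.

{"name": "apply_moves", "arguments": {
  "moves": [
    [[0,0,-6],[0.027,0.0395,0],1],
    [[0,0,-12],[0.0535,0.079,0],1],
    [[0,0,-18],[0.08,0.1185,0],1],
    [[0,0,-24],[0.107,0.158,0],1],
    [[0,0,-30],[0.134,0.1975,0],1],
    [[0,0,-33.5],[0.16,0.237,0],1],
    [[0,0,-33.5],[0.187,0.2765,0],1],
    [[0,0,-33.5],[0.214,0.316,0],1]
  ]
}}

```text
time_s: 7.05
tool_pos: [0.65, 0.0489, 0.2112]
ee_rot: [-2.159, -2.282, 0.0]
wrist_force: [0.2, -0.8, 0.3]
grip_width: 0.0853
grip_force: 0.0
```

{"name": "apply_moves", "arguments": {
  "moves": [
    [[0,0,0],[0,0,-0.045],0.85],
    [[0,0,0],[0,0,-0.09],0.85],
    [[0,0,0],[0,0,-0.13],0.85],
    [[0,0,0],[0,0,-0.15],0.85],
    [[0,0,0],[0,0,-0.15],0.85]
  ]
}}

```text
time_s: 7.55
tool_pos: [0.6477, 0.047, 0.0581]
ee_rot: [-2.157, -2.278, 0.006]
wrist_force: [-0.4, -0.3, 0.7]
grip_width: 0.0724
grip_force: 0.0
```

{"name": "apply_moves", "arguments": {
  "moves": [
    [[0,0,0],[0,0.0003,-0.03],0.85],
    [[0,0,0],[0,0.0003,-0.05],0.85],
    [[0,0,0],[0,0.0003,-0.05],0.7],
    [[0,0,0],[0,0.0003,-0.05],0.55],
    [[0,0,0],[0,0.0003,-0.05],0.4],
    [[0,0,0],[0,0.0003,-0.05],0.3],
    [[0,0,0],[0,0.0003,-0.05],0.3],
    [[0,0,0],[0,0.0003,-0.05],0.3]
  ]
}}

```text
time_s: 8.35
tool_pos: [0.6501, 0.0468, 0.0133]
ee_rot: [2.164, 2.275, 0.003]
wrist_force: [-1.6, 1.0, 8.0]
grip_width: 0.0427
grip_force: 52.1
```

{"name": "apply_moves", "arguments": {
  "moves": [
    [[0,0,0],[0,0,0],0.3],
    [[0,0,0],[0,0,0.02],0.3],
    [[0,0,-3],[0,0,0.06],0.3],
    [[0,0,-5.5],[0,0,0.08],0.3],
    [[0,0,-5.5],[0,0,0.08],0.3]
  ]
}}

```text
time_s: 8.85
tool_pos: [0.6507, 0.0467, 0.0954]
ee_rot: [2.27, 2.166, 0.007]
wrist_force: [-0.3, 0.7, -0.2]
grip_width: 0.0424
grip_force: 51.2
```

```bash
python3 - <<'E'
from h import *
s=snap('scene');cv2.imwrite('pics/c6.png',cv2.resize(s['color'][170:330,260:460,::-1],None,fx=3.5,fy=3.5,interpolation=cv2.INTER_CUBIC))
for st,ce,m in comps(mask(s,'blue'),20):print(ce.round(1),st[4],ray(s,*ce,.106).round(4))
E
```

```text
[180.2  34.9] 4479 [-1.0388 -1.2531  0.106 ]
[555.   31.5] 22 [-1.9515  0.6027  0.106 ]
[543.4  34. ] 22 [-1.837   0.5312  0.106 ]
[245.   52.2] 87 [-0.7835 -0.7933  0.106 ]
[298.2  66.4] 324 [-0.6171 -0.4926  0.106 ]
[616.7  81.3] 117 [-0.8306  0.7165  0.106 ]
[298.2 104.4] 313 [-0.1331 -0.3335  0.106 ]
[510.6 195.2] 187 [0.3281 0.294  0.106 ]
[469.7 223.7] 908 [0.4828 0.2143 0.106 ]
[161.3 247.4] 21 [ 0.7365 -0.2969  0.106 ]
[371.  251.1] 24 [0.6364 0.0524 0.106 ]
```

View pics/c6.png

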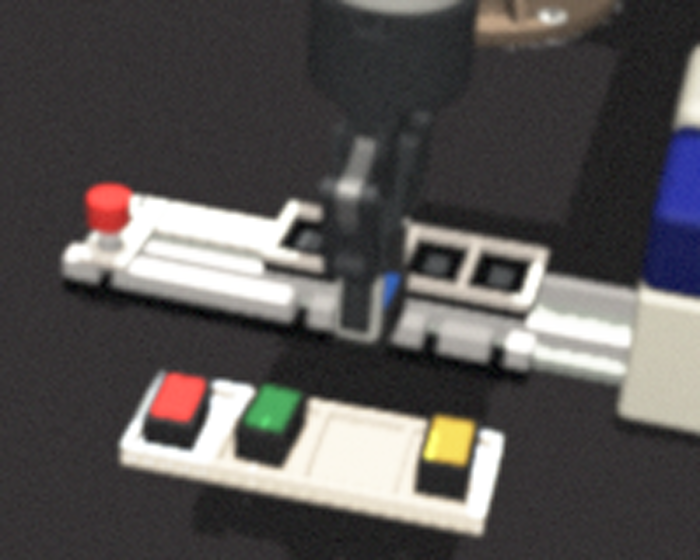

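```bash
python3 -c "
from h import *
o=observe();print(o['time_s'],o['tool_pos'].round(4),o['qvel'].round(3),o['wrist_force'].round(1))"
```

```text
8.9 [0.6499 0.0467 0.0933] [-0.001  0.042  0.028 -0.002 -0.013 -0.015] [-0.5 -1.4 -0.9]
```

{"name": "apply_moves", "arguments": {
  "moves": [
    [[0,0,0],[-0.03,0.01,0],0.3],
    [[0,0,0],[-0.07,0.025,0],0.3],
    [[0,0,0],[-0.115,0.04,0],0.3],
    [[0,0,0],[-0.149,0.05,0],0.3],
    [[0,0,0],[-0.149,0.05,0],0.3],
    [[0,0,0],[-0.149,0.05,0],0.3]
  ]
}}

```text
time_s: 9.5
tool_pos: [0.5, 0.0969, 0.0911]
ee_rot: [-2.271, -2.171, 0.0]
wrist_force: [0.7, -0.5, -1.2]
grip_width: 0.0424
grip_force: 51.2
```

{"name": "apply_moves", "arguments": {
  "moves": [
    [[0,0,0],[0,0,-0.02],0.3],
    [[0,0,0],[0,0,-0.035],0.3],
    [[0,0,0],[0,0,-0.042],0.3],
    [[0,0,0],[0,0,-0.046],0.3],
    [[0,0,0],[0,0,-0.049],0.3],
    [[0,0,0],[0,0,-0.049],0.3],
    [[0,0,0],[0,0,-0.049],0.3]
  ]
}}

```text
time_s: 10.2
tool_pos: [0.5005, 0.0967, 0.0427]
ee_rot: [2.272, 2.169, 0.001]
wrist_force: [-0.8, 0.3, -0.2]
grip_width: 0.0428
grip_force: 51.2
```

{"name": "apply_moves", "arguments": {
  "moves": [
    [[0,0,0],[0,0,0],0.6],
    [[0,0,0],[0,0,0],0.85],
    [[0,0,0],[0,0,0.01],0.85],
    [[0,0,0],[0,0,0.055],0.85],
    [[0,0,-1.7],[0.04,-0.025,0.06],0.85],
    [[0,0,-1.7],[0.08,-0.05,0.06],0.85],
    [[0,0,-1.7],[0.12,-0.075,0.06],0.85],
    [[0,0,-1.7],[0.1526,-0.0967,0.06],0.85]
  ]
}}

```text
time_s: 11.0
tool_pos: [0.6547, -0.0014, 0.1037]
ee_rot: [2.304, 2.134, 0.002]
wrist_force: [-0.8, -0.2, 0.1]
grip_width: 0.0725
grip_force: 0.0
```

```bash
python3 - <<'E'
from h import *
s=snap('scene');w=cloud(s)
for c in('blue','green','red','yellow'):
  for st,ce,m in comps(mask(s,c),20):
    p=np.nanmedian(w[m],0)
    if .4<p[0]<.75 and abs(p[1])<.15:print(c,st[4],p.round(4),ray(s,*ce,.054).round(4),ray(s,*ce,.026).round(4))
E
```

```text
blue 113 [0.4982 0.0954 0.055 ] [0.4964 0.0952 0.054 ] [0.4499 0.0916 0.026 ]
green 131 [ 0.6493 -0.0018  0.0271] [0.6847 0.0063 0.054 ] [ 0.6481 -0.002   0.026 ]
red 162 [ 0.5379 -0.1322  0.0608] [ 0.5217 -0.136   0.054 ] [ 0.4766 -0.1518  0.026 ]
red 167 [ 0.6556 -0.0512  0.0271] [ 0.6903 -0.0403  0.054 ] [ 0.654 -0.051  0.026]
yellow 62 [0.6462 0.0911 0.0266] [0.6833 0.095  0.054 ] [0.6467 0.0914 0.026 ]
```

Blue lies flat in pocket 1 at z≈0.055. Green is next.

{"name": "apply_moves", "arguments": {
  "moves": [
    [[0,0,0],[0,0,-0.04],0.85],
    [[0,0,0],[0,0,-0.07],0.85],
    [[0,0,0],[0,0,-0.091],0.85],
    [[0,0,0],[0,0,-0.091],0.85],
    [[0,0,0],[0,0,-0.091],0.5],
    [[0,0,0],[0,0,-0.091],0.3],
    [[0,0,0],[0,0,-0.091],0.3],
    [[0,0,0],[0,0,-0.091],0.3]
  ]
}}

```text
time_s: 11.85
tool_pos: [0.6537, -0.0, 0.0135]
ee_rot: [2.302, 2.134, 0.003]
wrist_force: [-0.3, 0.8, 7.3]
grip_width: 0.0428
grip_force: 51.7
```

{"name": "apply_moves", "arguments": {
  "moves": [
    [[0,0,0],[0,0,0],0.3],
    [[0,0,0],[0,0,0.02],0.3],
    [[0,0,1],[0,0,0.06],0.3],
    [[0,0,1.7],[-0.03,0.012,0.08],0.3],
    [[0,0,1.7],[-0.07,0.026,0.08],0.3],
    [[0,0,1.7],[-0.115,0.044,0.08],0.3],
    [[0,0,1.7],[-0.1547,0.0588,0.08],0.3],
    [[0,0,1.7],[-0.1547,0.0588,0.08],0.3]
  ]
}}

```text
time_s: 12.65
tool_pos: [0.4935, 0.0602, 0.0924]
ee_rot: [-2.269, -2.17, 0.003]
wrist_force: [-0.3, 0.3, 0.4]
grip_width: 0.0431
grip_force: 51.0
```

{"name": "apply_moves", "arguments": {
  "moves": [
    [[0,0,0],[0,0,0],0.3],
    [[0,0,0],[0,0,-0.02],0.3],
    [[0,0,0],[0,0,-0.035],0.3],
    [[0,0,0],[0,0,-0.042],0.3],
    [[0,0,0],[0,0,-0.046],0.3],
    [[0,0,0],[0,0,-0.049],0.3],
    [[0,0,0],[0,0,-0.049],0.3],
    [[0,0,0],[0,0,-0.049],0.3]
  ]
}}

```text
time_s: 13.45
tool_pos: [0.4983, 0.0588, 0.0427]
ee_rot: [2.272, 2.169, 0.001]
wrist_force: [-0.7, 0.4, -0.2]
grip_width: 0.0426
grip_force: 51.0
```

{"name": "apply_moves", "arguments": {
  "moves": [
    [[0,0,0],[0,0,0],0.6],
    [[0,0,0],[0,0,0],0.85],
    [[0,0,0],[0,0,0.01],0.85],
    [[0,0,0],[0,0,0.055],0.85],
    [[0,0,3],[0.04,0.009,0.06],0.85],
    [[0,0,6.5],[0.08,0.018,0.06],0.85],
    [[0,0,6.5],[0.12,0.027,0.06],0.85],
    [[0,0,6.5],[0.1543,0.0343,0.06],0.85]
  ]
}}

```text
time_s: 14.25
tool_pos: [0.6542, 0.0936, 0.1037]
ee_rot: [2.145, 2.294, 0.002]
wrist_force: [-0.6, 0.5, -0.5]
grip_width: 0.0725
grip_force: 0.0
```

```bash
cat > c.py <<'E'
from h import *
s=snap('scene');w=cloud(s)
for c in('blue','green','red','yellow'):
  for st,ce,m in comps(mask(s,c),20):
    p=np.nanmedian(w[m],0)
    if .4<p[0]<.75 and abs(p[1])<.17:
        h=.054 if p[2]>.045 else .026
        print(c,st[4],p.round(4),(ray(s,*ce,h)+[.0035,.001,0]).round(4))
E
python3 c.py
```

```text
blue 75 [0.5015 0.1002 0.0552] [0.4997 0.0986 0.054 ]
green 46 [0.5003 0.0516 0.0551] [0.4995 0.0528 0.054 ]
red 161 [ 0.5387 -0.1322  0.0611] [ 0.5249 -0.135   0.054 ]
red 167 [ 0.6541 -0.0512  0.027 ] [ 0.6571 -0.0502  0.026 ]
yellow 114 [0.6484 0.0913 0.0272] [0.6504 0.0924 0.026 ]
```

{"name": "apply_moves", "arguments": {
  "moves": [
    [[0,0,0],[0,0,-0.04],0.85],
    [[0,0,0],[0,0,-0.07],0.85],
    [[0,0,0],[0,0,-0.091],0.85],
    [[0,0,0],[0,0,-0.091],0.85],
    [[0,0,0],[0,0,-0.091],0.5],
    [[0,0,0],[0,0,-0.091],0.3],
    [[0,0,0],[0,0,-0.091],0.3],
    [[0,0,0],[0,0,-0.091],0.3]
  ]
}}

```text
time_s: 15.1
tool_pos: [0.6532, 0.0932, 0.0135]
ee_rot: [2.144, 2.293, 0.003]
wrist_force: [-1.1, -0.8, 6.9]
grip_width: 0.0427
grip_force: 51.7
```

{"name": "apply_moves", "arguments": {
  "moves": [
    [[0,0,0],[0,0,0],0.3],
    [[0,0,0],[0,0,0.02],0.3],
    [[0,0,-3],[0,0,0.06],0.3],
    [[0,0,-6.5],[-0.03,-0.014,0.08],0.3],
    [[0,0,-6.5],[-0.07,-0.032,0.08],0.3],
    [[0,0,-6.5],[-0.115,-0.053,0.08],0.3],
    [[0,0,-6.5],[-0.1562,-0.0722,0.08],0.3],
    [[0,0,-6.5],[-0.1562,-0.0722,0.08],0.3]
  ]
}}

```text
time_s: 15.9
tool_pos: [0.4915, 0.0198, 0.0923]
ee_rot: [-2.273, -2.166, 0.003]
wrist_force: [-0.1, 0.5, -0.4]
grip_width: 0.0425
grip_force: 51.1
```

{"name": "apply_moves", "arguments": {
  "moves": [
    [[0,0,0],[0,0,0],0.3],
    [[0,0,0],[0,0,-0.02],0.3],
    [[0,0,0],[0,0,-0.035],0.3],
    [[0,0,0],[0,0,-0.042],0.3],
    [[0,0,0],[0,0,-0.046],0.3],
    [[0,0,0],[0,0,-0.049],0.3],
    [[0,0,0],[0,0,-0.049],0.3],
    [[0,0,0],[0,0,-0.049],0.3]
  ]
}}

```text
time_s: 16.7
tool_pos: [0.4965, 0.0209, 0.0427]
ee_rot: [2.272, 2.169, 0.001]
wrist_force: [-0.1, -0.7, -0.5]
grip_width: 0.0427
grip_force: 51.1
```

{"name": "apply_moves", "arguments": {
  "moves": [
    [[0,0,0],[0,0,0],0.6],
    [[0,0,0],[0,0,0],0.85],
    [[0,0,0],[0,0,0.01],0.85],
    [[0,0,0],[0,0,0.055],0.85],
    [[0,0,3],[0.04,-0.018,0.06],0.85],
    [[0,0,5.5],[0.08,-0.036,0.06],0.85],
    [[0,0,5.5],[0.12,-0.054,0.06],0.85],
    [[0,0,5.5],[0.1616,-0.0705,0.06],0.85]
  ]
}}

```text
time_s: 17.5
tool_pos: [0.6592, -0.0505, 0.1037]
ee_rot: [2.165, 2.275, 0.001]
wrist_force: [-0.3, 0.2, 0.1]
grip_width: 0.0727
grip_force: 0.0
```

```bash
python3 c.py
```

```text
blue 102 [0.4992 0.0955 0.0551] [0.5009 0.0962 0.054 ]
green 97 [0.4964 0.0563 0.0551] [0.4976 0.0572 0.054 ]
red 162 [ 0.544  -0.1302  0.0657] [ 0.5255 -0.1346  0.054 ]
red 166 [ 0.6552 -0.0513  0.0273] [ 0.657  -0.0502  0.026 ]
yellow 68 [0.4936 0.02   0.0552] [0.4958 0.0202 0.054 ]
```

{"name": "apply_moves", "arguments": {
  "moves": [
    [[0,0,0],[0,0,-0.04],0.85],
    [[0,0,0],[0,0,-0.07],0.85],
    [[0,0,0],[0,0,-0.091],0.85],
    [[0,0,0],[0,0,-0.091],0.85],
    [[0,0,0],[0,0,-0.091],0.5],
    [[0,0,0],[0,0,-0.091],0.3],
    [[0,0,0],[0,0,-0.091],0.3],
    [[0,0,0],[0,0,-0.091],0.3]
  ]
}}

```text
time_s: 18.35
tool_pos: [0.6587, -0.0497, 0.0135]
ee_rot: [2.164, 2.274, 0.003]
wrist_force: [-1.4, 0.9, 7.5]
grip_width: 0.0426
grip_force: 51.7
```

{"name": "apply_moves", "arguments": {
  "moves": [
    [[0,0,0],[0,0,0],0.3],
    [[0,0,0],[0,0,0.02],0.3],
    [[0,0,-3],[0,0,0.06],0.3],
    [[0,0,-5.5],[-0.03,0.006,0.08],0.3],
    [[0,0,-5.5],[-0.07,0.014,0.08],0.3],
    [[0,0,-5.5],[-0.115,0.023,0.08],0.3],
    [[0,0,-5.5],[-0.1633,0.0325,0.08],0.3],
    [[0,0,-5.5],[-0.1633,0.0325,0.08],0.3]
  ]
}}

```text
time_s: 19.15
tool_pos: [0.4884, -0.0157, 0.092]
ee_rot: [-2.269, -2.167, 0.004]
wrist_force: [-0.3, 0.5, -1.1]
grip_width: 0.0426
grip_force: 51.0
```

{"name": "apply_moves", "arguments": {
  "moves": [
    [[0,0,0],[0,0,0],0.3],
    [[0,0,0],[0,0,-0.02],0.3],
    [[0,0,0],[0,0,-0.035],0.3],
    [[0,0,0],[0,0,-0.042],0.3],
    [[0,0,0],[0,0,-0.046],0.3],
    [[0,0,0],[0,0,-0.049],0.3],
    [[0,0,0],[0,0,-0.049],0.3],
    [[0,0,0],[0,0,-0.049],0.3]
  ]
}}

```text
time_s: 19.95
tool_pos: [0.4947, -0.0172, 0.0427]
ee_rot: [2.272, 2.169, 0.001]
wrist_force: [-0.1, -0.3, -0.4]
grip_width: 0.0424
grip_force: 51.0
```

{"name": "apply_moves", "arguments": {
  "moves": [
    [[0,0,0],[0,0,0],0.6],
    [[0,0,0],[0,0,0],0.85],
    [[0,0,0],[0,0,0.01],0.85],
    [[0,0,0],[0,0,0.055],0.85],
    [[0,0,8.5],[0,-0.03,0.09],1],
    [[0,0,17],[-0.01,-0.075,0.11],1],
    [[0,0,25.5],[-0.02,-0.12,0.13],1],
    [[0,0,34],[-0.03,-0.165,0.14],1]
  ]
}}

```text
time_s: 20.75
tool_pos: [0.467, -0.1721, 0.1817]
ee_rot: [1.584, 2.71, 0.0]
wrist_force: [1.2, 0.1, 0.9]
grip_width: 0.0851
grip_force: 0.0
```

{"name": "apply_moves", "arguments": {
  "moves": [
    [[0,0,8.5],[-0.01,-0.03,0],1],
    [[0,0,17],[-0.03,-0.07,0],1],
    [[0,0,25.5],[-0.03,-0.0875,0],1],
    [[0,0,34],[-0.03,-0.0875,0],1],
    [[0,0,42.5],[-0.03,-0.0875,0],1],
    [[0,0,51],[-0.03,-0.0875,0],1],
    [[0,0,56],[-0.03,-0.0875,0],1]
  ]
}}

```text
time_s: 21.45
tool_pos: [0.4372, -0.2582, 0.1802]
ee_rot: [0.128, 3.139, -0.0]
wrist_force: [0.2, 0.6, -0.2]
grip_width: 0.0856
grip_force: 0.0
```

```bash
python3 m.py t3; python3 c.py
python3 - <<'E'
from h import *
s=dict(np.load('top.npz'));cv2.imwrite('pics/c7.png',cv2.resize(s['color'][185:315,225:385,::-1],None,fx=4.5,fy=4.5,interpolation=cv2.INTER_CUBIC))
E
```

```text
[-0.66  0.39  1.9   0.    0.85 -2.16] [ 0.4372 -0.2582  0.1802] [ 0.121  3.139 -0.   ]
red 82 depth [ 0.5345 -0.1289  0.0647] ray@depth [ 0.5351 -0.129   0.0647] ray.026 [ 0.5357 -0.1319] long axis deg -75.1
red 118 depth [ 0.4965 -0.0159  0.0529] ray@depth [ 0.4956 -0.0169  0.0529] ray.026 [ 0.4952 -0.0166] long axis deg -1.0
yellow 112 depth [0.4978 0.0203 0.0534] ray@depth [0.4978 0.0213 0.0534] ray.026 [0.4974 0.0224] long axis deg -0.1
green 108 depth [0.499  0.0583 0.0538] ray@depth [0.4999 0.0579 0.0538] ray.026 [0.4995 0.0598] long axis deg -5.6
blue 126 depth [0.5014 0.0967 0.0533] ray@depth [0.5013 0.0964 0.0533] ray.026 [0.501  0.0991] long axis deg -4.7
blue 119 [0.4976 0.0952 0.0549] [0.4988 0.0964 0.054 ]
green 100 [0.4949 0.0567 0.0549] [0.497  0.0577 0.054 ]
red 162 [ 0.5388 -0.1319  0.0609] [ 0.5251 -0.135   0.054 ]
red 126 [ 0.4916 -0.0196  0.055 ] [ 0.4929 -0.0175  0.054 ]
yellow 54 [0.4839 0.0178 0.0546] [0.4926 0.0213 0.054 ]
```

View pics/c7.png

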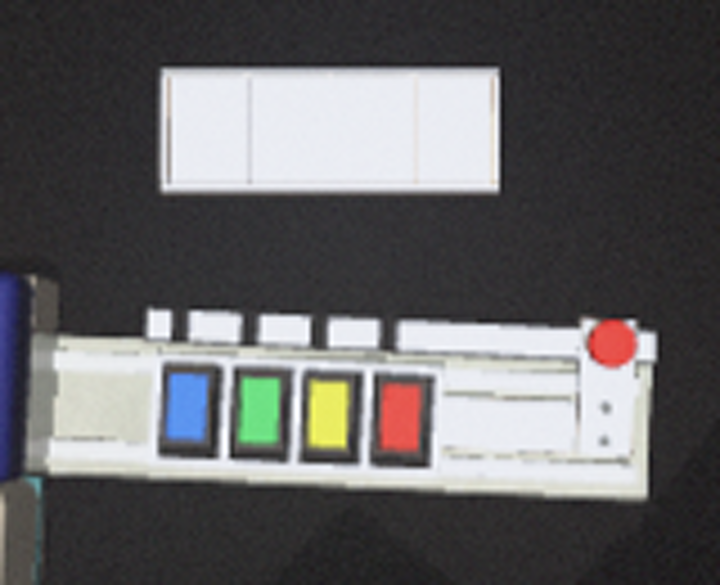

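All four blocks are seated in order: blue, green, yellow and red at crop x≈188, 260, 330 and 402. The pin is home with the knob at (612,343). Back to the knob.

{"name": "apply_moves", "arguments": {
  "moves": [
    [[0,0,1.8],[0.025,0.032,0],1],
    [[0,0,1.8],[0.05,0.064,0],1],
    [[0,0,1.8],[0.075,0.098,0],1],
    [[0,0,1.8],[0.098,0.129,0],1],
    [[0,0,1.8],[0.098,0.129,0],1],
    [[0,0,1.8],[0.098,0.129,0],1],
    [[0,0,1.8],[0.098,0.129,0],1]
  ]
}}

```text
time_s: 22.25
tool_pos: [0.5348, -0.1297, 0.1796]
ee_rot: [-0.09, -3.14, 0.0]
wrist_force: [-0.2, -0.2, -0.3]
grip_width: 0.0848
grip_force: 0.0
```

{"name": "apply_moves", "arguments": {
  "moves": [
    [[0,0,0],[0.0004,0.0002,-0.045],1],
    [[0,0,0],[0.0004,0.0002,-0.09],1],
    [[0,0,0],[0.0004,0.0002,-0.12],1],
    [[0,0,0],[0.0004,0.0002,-0.1396],1],
    [[0,0,0],[0.0004,0.0002,-0.1396],1],
    [[0,0,0],[0.0004,0.0002,-0.1396],0.5],
    [[0,0,0],[0.0004,0.0002,-0.1396],0.25],
    [[0,0,0],[0.0004,0.0002,-0.1396],0.1]
  ]
}}

```text
time_s: 23.05
tool_pos: [0.5362, -0.1294, 0.041]
ee_rot: [0.088, 3.138, -0.001]
wrist_force: [-0.7, 0.3, -0.1]
grip_width: 0.0443
grip_force: 0.0
```

{"name": "apply_moves", "arguments": {
  "moves": [
    [[0,0,0],[0,0,0],0.1],
    [[0,0,0],[0,0,0],0.1],
    [[0,0,0],[0,0,0],0.1],
    [[0,0,0],[0,0,0],0.1],
    [[0,0,0],[0,0,0],0.1]
  ]
}}

```text
time_s: 23.55
tool_pos: [0.5361, -0.1292, 0.0407]
ee_rot: [0.087, 3.139, -0.001]
wrist_force: [-1.3, -0.6, 7.5]
grip_width: 0.0243
grip_force: 48.6
```

{"name": "apply_moves", "arguments": {
  "moves": [
    [[0,0,0],[0,0,0.005],0.1],
    [[0,0,0],[0,0,0.0105],0.1],
    [[0,0,0],[0,0,0.0105],0.1],
    [[0,0,0],[0,0,0.0105],0.1]
  ]
}}

```text
time_s: 23.95
tool_pos: [0.5359, -0.1291, 0.0503]
ee_rot: [0.087, 3.14, -0.0]
wrist_force: [2.4, -2.6, -7.3]
grip_width: 0.0243
grip_force: 49.4
```

{"name": "apply_moves", "arguments": {
  "moves": [
    [[0,0,0],[0.0005,0.01,0],0.1],
    [[0,0,0],[0.0014,0.03,0],0.1],
    [[0,0,0],[0.0025,0.055,0],0.1],
    [[0,0,0],[0.0037,0.08,0],0.1],
    [[0,0,0],[0.0049,0.105,0],0.1],
    [[0,0,0],[0.0055,0.117,0],0.1],
    [[0,0,0],[0.0056,0.12,0],0.1],
    [[0,0,0],[0.0056,0.12,0],0.1]
  ]
}}

```text
time_s: 24.75
tool_pos: [0.5414, -0.0088, 0.0501]
ee_rot: [0.086, 3.14, 0.001]
wrist_force: [3.9, 0.8, -7.6]
grip_width: 0.0241
grip_force: 49.9
```

{"name": "apply_moves", "arguments": {
  "moves": [
    [[0,0,0],[0,0,-0.003],0.1],
    [[0,0,0],[0,0,-0.006],0.1],
    [[0,0,0],[0,0,-0.0095],0.1],
    [[0,0,0],[0,0,-0.0095],0.1],
    [[0,0,0],[0,0,-0.0095],0.1]
  ]
}}

```text
time_s: 25.25
tool_pos: [0.5415, -0.0095, 0.0409]
ee_rot: [0.088, 3.14, -0.0]
wrist_force: [2.0, -2.9, -0.1]
grip_width: 0.0245
grip_force: 50.7
```

{"name": "apply_moves", "arguments": {
  "moves": [
    [[0,0,0],[0,0,0],0.4],
    [[0,0,0],[0,0,0],0.5],
    [[0,0,0],[0,0,0],0.5],
    [[0,0,0],[0,0,0],0.5],
    [[0,0,0],[0,0,0],0.5],
    [[0,0,0],[0,0,0],0.5],
    [[0,0,0],[0,0,0],0.5],
    [[0,0,0],[0,0,0],0.5]
  ]
}}

```text
time_s: 26.05
tool_pos: [0.5413, -0.009, 0.0408]
ee_rot: [0.087, 3.14, 0.0]
wrist_force: [0.2, 0.3, 0.2]
grip_width: 0.0425
grip_force: 0.0
```

```bash
cat > k.py <<'E'
from h import *
import sys
s=snap('scene');w=cloud(s);cv2.imwrite(f'pics/{sys.argv[1]}.png',cv2.resize(s['color'][150:310,230:470,::-1],None,fx=3,fy=3,interpolation=cv2.INTER_CUBIC))
for st,ce,m in comps(mask(s,'red'),20):
    q=w[m];q=q[~np.isnan(q[:,2])];p=np.median(q,0)
    if .4<p[0]<.75 and abs(p[1])<.2:print(st[4],p.round(4),'top z',np.percentile(q[:,2],[50,75,90]).round(4),'px v range',st[1],st[1]+st[3])
E
python3 k.py k1
```

```text
157 [ 0.5458 -0.0108  0.0632] top z [0.0632 0.0663 0.0674] px v range 233 248
135 [0.4969 0.101  0.0548] top z [0.0548 0.0556 0.0562] px v range 235 247
```

View pics/k1.png

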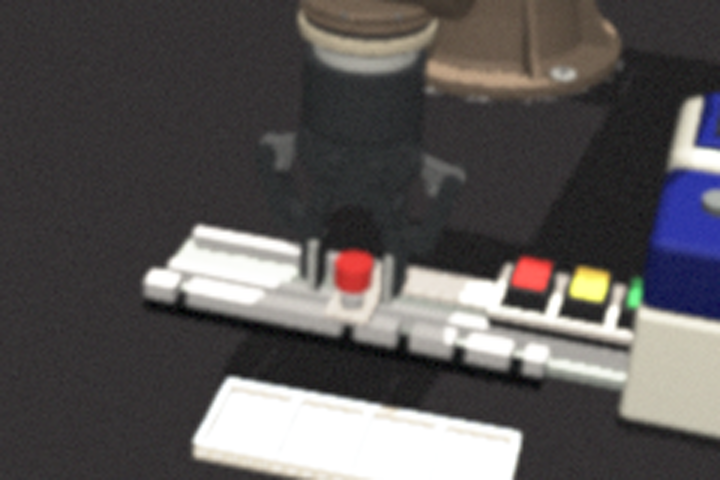

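The knob is down at the first reading notch: red and yellow show outside the mouth, and blue is under the head. I let it stand, then step to the next notch.

{"name": "apply_moves", "arguments": {
  "moves": [
    [[0,0,0],[0,0,0],0.5],
    [[0,0,0],[0,0,0],0.5],
    [[0,0,0],[0,0,0],0.5],
    [[0,0,0],[0,0,0],0.5],
    [[0,0,0],[0,0,0],0.5],
    [[0,0,0],[0,0,0],0.5],
    [[0,0,0],[0,0,0],0.5],
    [[0,0,0],[0,0,0],0.5]
  ]
}}

```text
time_s: 26.9
tool_pos: [0.5413, -0.009, 0.0407]
ee_rot: [0.087, 3.14, 0.0]
wrist_force: [0.6, 0.7, -0.1]
grip_width: 0.0428
grip_force: 0.0
```

{"name": "apply_moves", "arguments": {
  "moves": [
    [[0,0,0],[0,0,0],0.5],
    [[0,0,0],[0,0,0],0.5],
    [[0,0,0],[0,0,0],0.5],
    [[0,0,0],[0,0,0],0.5],
    [[0,0,0],[0,0,0],0.5],
    [[0,0,0],[0,0,0],0.5],
    [[0,0,0],[0,0,0],0.5],
    [[0,0,0],[0,0,0],0.5]
  ]
}}

```text
time_s: 27.7
tool_pos: [0.5413, -0.009, 0.0407]
ee_rot: [-0.087, -3.14, -0.0]
wrist_force: [-0.4, -0.7, 0.6]
grip_width: 0.0428
grip_force: 0.0
```

{"name": "apply_moves", "arguments": {
  "moves": [
    [[0,0,0],[0,0,0],0.3],
    [[0,0,0],[0,0,0],0.1],
    [[0,0,0],[0,0,0],0.1],
    [[0,0,0],[0,0,0],0.1],
    [[0,0,0],[0,0,0.005],0.1],
    [[0,0,0],[0,0,0.0105],0.1],
    [[0,0,0],[0,0,0.0105],0.1],
    [[0,0,0],[0,0,0.0105],0.1]
  ]
}}

```text
time_s: 28.5
tool_pos: [0.5413, -0.009, 0.0511]
ee_rot: [-0.087, -3.14, -0.0]
wrist_force: [2.1, 0.0, -7.1]
grip_width: 0.0245
grip_force: 49.4
```

{"name": "apply_moves", "arguments": {
  "moves": [
    [[0,0,0],[0.0005,0.01,0],0.1],
    [[0,0,0],[0.001,0.022,0],0.1],
    [[0,0,0],[0.0016,0.034,0],0.1],
    [[0,0,0],[0.0018,0.038,0],0.1],
    [[0,0,0],[0.0018,0.038,0],0.1]
  ]
}}

```text
time_s: 29.0
tool_pos: [0.5431, 0.0302, 0.0512]
ee_rot: [-0.085, -3.14, -0.001]
wrist_force: [1.0, 1.8, -8.2]
grip_width: 0.0243
grip_force: 49.7
```

{"name": "apply_moves", "arguments": {
  "moves": [
    [[0,0,0],[0,0,-0.003],0.1],
    [[0,0,0],[0,0,-0.006],0.1],
    [[0,0,0],[0,0,-0.0105],0.1],
    [[0,0,0],[0,0,-0.0105],0.1],
    [[0,0,0],[0,0,-0.0105],0.1]
  ]
}}

```text
time_s: 29.5
tool_pos: [0.5431, 0.0288, 0.041]
ee_rot: [0.088, 3.14, 0.0]
wrist_force: [-1.4, 1.3, 4.1]
grip_width: 0.0242
grip_force: 51.0
```

{"name": "apply_moves", "arguments": {
  "moves": [
    [[0,0,0],[0,0,0],0.4],
    [[0,0,0],[0,0,0],0.5],
    [[0,0,0],[0,0,0],0.5],
    [[0,0,0],[0,0,0],0.5],
    [[0,0,0],[0,0,0],0.5],
    [[0,0,0],[0,0,0],0.5],
    [[0,0,0],[0,0,0],0.5],
    [[0,0,0],[0,0,0],0.5]
  ]
}}

```text
time_s: 30.3
tool_pos: [0.5431, 0.029, 0.0407]
ee_rot: [-0.087, -3.14, -0.0]
wrist_force: [-0.1, -0.5, -0.4]
grip_width: 0.0427
grip_force: 0.0
```

```bash
python3 k.py k2
```

```text
159 [0.547  0.0271 0.063 ] top z [0.063  0.0664 0.0672] px v range 236 251
141 [0.4986 0.1397 0.0549] top z [0.0549 0.0556 0.0564] px v range 238 251
```

Second notch confirmed: the knob is at the same height and moved 38 mm.

{"name": "apply_moves", "arguments": {
  "moves": [
    [[0,0,0],[0,0,0],0.5],
    [[0,0,0],[0,0,0],0.5],
    [[0,0,0],[0,0,0],0.5],
    [[0,0,0],[0,0,0],0.5],
    [[0,0,0],[0,0,0],0.5],
    [[0,0,0],[0,0,0],0.5],
    [[0,0,0],[0,0,0],0.5],
    [[0,0,0],[0,0,0],0.5]
  ]
}}

```text
time_s: 31.15
tool_pos: [0.5431, 0.029, 0.0408]
ee_rot: [0.087, 3.14, 0.0]
wrist_force: [-0.4, -0.2, -0.3]
grip_width: 0.0428
grip_force: 0.0
```

{"name": "apply_moves", "arguments": {
  "moves": [
    [[0,0,0],[0,0,0],0.5],
    [[0,0,0],[0,0,0],0.5],
    [[0,0,0],[0,0,0],0.5],
    [[0,0,0],[0,0,0],0.5],
    [[0,0,0],[0,0,0],0.5],
    [[0,0,0],[0,0,0],0.5],
    [[0,0,0],[0,0,0],0.5],
    [[0,0,0],[0,0,0],0.5]
  ]
}}

```text
time_s: 31.95
tool_pos: [0.5431, 0.029, 0.0408]
ee_rot: [0.087, 3.14, 0.0]
wrist_force: [0.2, -1.6, -0.5]
grip_width: 0.0428
grip_force: 0.0
```

{"name": "apply_moves", "arguments": {
  "moves": [
    [[0,0,0],[0,0,0],0.3],
    [[0,0,0],[0,0,0],0.1],
    [[0,0,0],[0,0,0],0.1],
    [[0,0,0],[0,0,0],0.1],
    [[0,0,0],[0,0,0.005],0.1],
    [[0,0,0],[0,0,0.0105],0.1],
    [[0,0,0],[0,0,0.0105],0.1],
    [[0,0,0],[0,0,0.0105],0.1]
  ]
}}

```text
time_s: 32.75
tool_pos: [0.5431, 0.029, 0.0512]
ee_rot: [-0.087, -3.14, -0.0]
wrist_force: [1.8, -0.3, -8.1]
grip_width: 0.0244
grip_force: 49.4
```

{"name": "apply_moves", "arguments": {
  "moves": [
    [[0,0,0],[0.0005,0.01,0],0.1],
    [[0,0,0],[0.001,0.022,0],0.1],
    [[0,0,0],[0.0016,0.034,0],0.1],
    [[0,0,0],[0.0018,0.038,0],0.1],
    [[0,0,0],[0.0018,0.038,0],0.1]
  ]
}}

```text
time_s: 33.25
tool_pos: [0.5449, 0.0682, 0.0512]
ee_rot: [0.085, 3.14, 0.001]
wrist_force: [0.7, 1.8, -7.8]
grip_width: 0.0246
grip_force: 49.7
```

{"name": "apply_moves", "arguments": {
  "moves": [
    [[0,0,0],[0,0,-0.003],0.1],
    [[0,0,0],[0,0,-0.006],0.1],
    [[0,0,0],[0,0,-0.0105],0.1],
    [[0,0,0],[0,0,-0.0105],0.1],
    [[0,0,0],[0,0,-0.0105],0.1]
  ]
}}

```text
time_s: 33.75
tool_pos: [0.5449, 0.0668, 0.041]
ee_rot: [0.088, 3.14, 0.0]
wrist_force: [-1.3, 0.8, 2.5]
grip_width: 0.0244
grip_force: 50.9
```

{"name": "apply_moves", "arguments": {
  "moves": [
    [[0,0,0],[0,0,0],0.4],
    [[0,0,0],[0,0,0],0.5],
    [[0,0,0],[0,0,0],0.5],
    [[0,0,0],[0,0,0],0.5],
    [[0,0,0],[0,0,0],0.5],
    [[0,0,0],[0,0,0],0.5],
    [[0,0,0],[0,0,0],0.5],
    [[0,0,0],[0,0,0],0.5]
  ]
}}

```text
time_s: 34.55
tool_pos: [0.5449, 0.067, 0.0408]
ee_rot: [0.087, 3.14, 0.0]
wrist_force: [-0.1, 0.2, 1.0]
grip_width: 0.0431
grip_force: 0.0
```

```bash
python3 k.py k3
```

```text
162 [0.5489 0.065  0.0631] top z [0.0631 0.0662 0.0672] px v range 240 255
45 [0.5016 0.1698 0.0549] top z [0.0549 0.0558 0.0572] px v range 242 253
```

Third notch is home too. Now the fourth.

{"name": "apply_moves", "arguments": {
  "moves": [
    [[0,0,0],[0,0,0],0.5],
    [[0,0,0],[0,0,0],0.5],
    [[0,0,0],[0,0,0],0.5],
    [[0,0,0],[0,0,0],0.5],
    [[0,0,0],[0,0,0],0.5],
    [[0,0,0],[0,0,0],0.5],
    [[0,0,0],[0,0,0],0.5],
    [[0,0,0],[0,0,0],0.5]
  ]
}}

```text
time_s: 35.4
tool_pos: [0.5449, 0.067, 0.0407]
ee_rot: [0.087, 3.14, 0.0]
wrist_force: [0.4, -0.1, 0.0]
grip_width: 0.0427
grip_force: 0.0
```

{"name": "apply_moves", "arguments": {
  "moves": [
    [[0,0,0],[0,0,0],0.5],
    [[0,0,0],[0,0,0],0.5],
    [[0,0,0],[0,0,0],0.5],
    [[0,0,0],[0,0,0],0.5],
    [[0,0,0],[0,0,0],0.5],
    [[0,0,0],[0,0,0],0.5],
    [[0,0,0],[0,0,0],0.5],
    [[0,0,0],[0,0,0],0.5]
  ]
}}

```text
time_s: 36.2
tool_pos: [0.5449, 0.067, 0.0407]
ee_rot: [-0.087, -3.14, -0.0]
wrist_force: [1.1, -0.9, 0.2]
grip_width: 0.0424
grip_force: 0.0
```

{"name": "apply_moves", "arguments": {
  "moves": [
    [[0,0,0],[0,0,0],0.3],
    [[0,0,0],[0,0,0],0.1],
    [[0,0,0],[0,0,0],0.1],
    [[0,0,0],[0,0,0],0.1],
    [[0,0,0],[0,0,0.005],0.1],
    [[0,0,0],[0,0,0.0105],0.1],
    [[0,0,0],[0,0,0.0105],0.1],
    [[0,0,0],[0,0,0.0105],0.1]
  ]
}}

```text
time_s: 37.0
tool_pos: [0.5448, 0.067, 0.0511]
ee_rot: [-0.087, -3.14, -0.0]
wrist_force: [1.5, -1.0, -7.4]
grip_width: 0.0242
grip_force: 49.4
```

{"name": "apply_moves", "arguments": {
  "moves": [
    [[0,0,0],[0.0005,0.01,0],0.1],
    [[0,0,0],[0.001,0.022,0],0.1],
    [[0,0,0],[0.0016,0.034,0],0.1],
    [[0,0,0],[0.0018,0.0378,0],0.1],
    [[0,0,0],[0.0018,0.0378,0],0.1]
  ]
}}

```text
time_s: 37.5
tool_pos: [0.5467, 0.106, 0.0512]
ee_rot: [0.085, 3.14, 0.001]
wrist_force: [1.8, 0.8, -7.6]
grip_width: 0.0241
grip_force: 49.7
```

{"name": "apply_moves", "arguments": {
  "moves": [
    [[0,0,0],[0,0,-0.003],0.1],
    [[0,0,0],[0,0,-0.006],0.1],
    [[0,0,0],[0,0,-0.0105],0.1],
    [[0,0,0],[0,0,-0.0105],0.1],
    [[0,0,0],[0,0,-0.0105],0.1]
  ]
}}

```text
time_s: 38.0
tool_pos: [0.5467, 0.1046, 0.041]
ee_rot: [0.088, 3.14, 0.0]
wrist_force: [-1.2, 1.7, 2.3]
grip_width: 0.0244
grip_force: 50.9
```

{"name": "apply_moves", "arguments": {
  "moves": [
    [[0,0,0],[0,0,0],0.4],
    [[0,0,0],[0,0,0],0.5],
    [[0,0,0],[0,0,0],0.5],
    [[0,0,0],[0,0,0],0.5],
    [[0,0,0],[0,0,0],0.5],
    [[0,0,0],[0,0,0],0.5],
    [[0,0,0],[0,0,0],0.5],
    [[0,0,0],[0,0,0],0.5]
  ]
}}

```text
time_s: 38.8
tool_pos: [0.5467, 0.1048, 0.0407]
ee_rot: [0.087, 3.14, 0.0]
wrist_force: [0.8, -0.2, -0.4]
grip_width: 0.0426
grip_force: 0.0
```

```bash
python3 k.py k4
```

```text
169 [0.5509 0.1029 0.063 ] top z [0.063  0.0661 0.067 ] px v range 243 259
```

{"name": "apply_moves", "arguments": {
  "moves": [
    [[0,0,0],[0,0,0],0.5],
    [[0,0,0],[0,0,0],0.5],
    [[0,0,0],[0,0,0],0.5],
    [[0,0,0],[0,0,0],0.5],
    [[0,0,0],[0,0,0],0.5],
    [[0,0,0],[0,0,0],0.5],
    [[0,0,0],[0,0,0],0.5],
    [[0,0,0],[0,0,0],0.5]
  ]
}}

```text
time_s: 39.65
tool_pos: [0.5467, 0.1048, 0.0407]
ee_rot: [0.087, 3.14, 0.0]
wrist_force: [-0.2, 0.5, 0.3]
grip_width: 0.0426
grip_force: 0.0
```

{"name": "apply_moves", "arguments": {
  "moves": [
    [[0,0,0],[0,0,0],0.5],
    [[0,0,0],[0,0,0],0.5],
    [[0,0,0],[0,0,0],0.5],
    [[0,0,0],[0,0,0],0.5],
    [[0,0,0],[0,0,0],0.5],
    [[0,0,0],[0,0,0],0.5],
    [[0,0,0],[0,0,0],0.5],
    [[0,0,0],[0,0,0],0.5]
  ]
}}

```text
time_s: 40.45
tool_pos: [0.5467, 0.1048, 0.0407]
ee_rot: [-0.087, -3.14, -0.0]
wrist_force: [-0.1, 0.3, 0.9]
grip_width: 0.043
grip_force: 0.0
```

{"name": "apply_moves", "arguments": {
  "moves": [
    [[0,0,0],[0,0,0],0.3],
    [[0,0,0],[0,0,0],0.1],
    [[0,0,0],[0,0,0],0.1],
    [[0,0,0],[0,0,0],0.1],
    [[0,0,0],[0,0,0.005],0.1],
    [[0,0,0],[0,0,0.0105],0.1],
    [[0,0,0],[0,0,0.0105],0.1],
    [[0,0,0],[0,0,0.0105],0.1]
  ]
}}

```text
time_s: 41.25
tool_pos: [0.5467, 0.1048, 0.0511]
ee_rot: [-0.087, -3.14, -0.0]
wrist_force: [2.0, -0.5, -7.8]
grip_width: 0.0245
grip_force: 49.4
```

{"name": "apply_moves", "arguments": {
  "moves": [
    [[0,0,0],[-0.0005,-0.01,0],0.1],
    [[0,0,0],[-0.0014,-0.03,0],0.1],
    [[0,0,0],[-0.0026,-0.055,0],0.1],
    [[0,0,0],[-0.0037,-0.08,0],0.1],
    [[0,0,0],[-0.0049,-0.105,0],0.1],
    [[0,0,0],[-0.006,-0.128,0],0.1],
    [[0,0,0],[-0.0063,-0.135,0],0.1],
    [[0,0,0],[-0.0063,-0.135,0],0.1]
  ]
}}

```text
time_s: 42.05
tool_pos: [0.5404, -0.0312, 0.0511]
ee_rot: [-0.089, -3.14, 0.0]
wrist_force: [1.1, -2.4, -6.8]
grip_width: 0.0246
grip_force: 49.9
```

{"name": "apply_moves", "arguments": {
  "moves": [
    [[0,0,0],[-0.0005,-0.01,0],0.1],
    [[0,0,0],[-0.0014,-0.03,0],0.1],
    [[0,0,0],[-0.0026,-0.055,0],0.1],
    [[0,0,0],[-0.0037,-0.08,0],0.1],
    [[0,0,0],[-0.0045,-0.096,0],0.1],
    [[0,0,0],[-0.0046,-0.099,0],0.1],
    [[0,0,0],[-0.0046,-0.099,0],0.1],
    [[0,0,0],[-0.0046,-0.099,0],0.1]
  ]
}}

```text
time_s: 42.85
tool_pos: [0.5359, -0.1287, 0.0513]
ee_rot: [0.086, 3.14, -0.0]
wrist_force: [1.7, -1.2, -8.2]
grip_width: 0.0246
grip_force: 50.1
```

{"name": "apply_moves", "arguments": {
  "moves": [
    [[0,0,0],[0,0,-0.003],0.1],
    [[0,0,0],[0,0,-0.006],0.1],
    [[0,0,0],[0,0,-0.0105],0.1],
    [[0,0,0],[0,0,-0.0105],0.1],
    [[0,0,0],[0,0,-0.0105],0.1]
  ]
}}

```text
time_s: 43.35
tool_pos: [0.5359, -0.1288, 0.041]
ee_rot: [0.087, 3.14, 0.0]
wrist_force: [0.0, 1.0, 1.1]
grip_width: 0.0245
grip_force: 51.3
```

{"name": "apply_moves", "arguments": {
  "moves": [
    [[0,0,0],[0,0,0],0.6],
    [[0,0,0],[0,0,0],0.8],
    [[0,0,0],[0,0,0],1.0],
    [[0,0,0],[0,0,0],1.0],
    [[0,0,0],[0,0,0.05],1],
    [[0,0,-8],[-0.02,-0.02,0.09],1],
    [[0,0,-16],[-0.05,-0.05,0.12],1],
    [[0,0,-24],[-0.08,-0.08,0.15],1]
  ]
}}

```text
time_s: 44.15
tool_pos: [0.4572, -0.2074, 0.1898]
ee_rot: [0.745, 3.051, -0.0]
wrist_force: [0.9, -0.6, -0.1]
grip_width: 0.0852
grip_force: 0.0
```

{"name": "apply_moves", "arguments": {
  "moves": [
    [[0,0,-8],[-0.02,-0.03,0],1],
    [[0,0,-16],[-0.02,-0.05,0],1],
    [[0,0,-24],[-0.02,-0.05,0],1],
    [[0,0,-32],[-0.02,-0.05,0],1],
    [[0,0,-40],[-0.02,-0.05,0],1],
    [[0,0,-48],[-0.02,-0.05,0],1],
    [[0,0,-56],[-0.02,-0.05,0],1],
    [[0,0,-64],[-0.02,-0.05,0],1]
  ]
}}

```text
time_s: 44.95
tool_pos: [0.438, -0.257, 0.1885]
ee_rot: [2.251, 2.192, 0.0]
wrist_force: [-0.2, -0.2, 0.4]
grip_width: 0.0853
grip_force: 0.0
```

```bash
python3 m.py t4; python3 c.py
```

```text
[-0.66  0.38  1.89  0.    0.87 -0.63] [ 0.438  -0.2569  0.1885] [2.26  2.183 0.   ]
red 81 depth [ 0.5345 -0.1281  0.0645] ray@depth [ 0.5351 -0.1289  0.0645] ray.026 [ 0.5357 -0.1318] long axis deg 29.5
red 122 depth [ 0.4965 -0.0182  0.0534] ray@depth [ 0.4962 -0.0176  0.0534] ray.026 [ 0.4958 -0.0173] long axis deg -2.1
yellow 117 depth [0.499  0.0201 0.0532] ray@depth [0.4981 0.0206 0.0532] ray.026 [0.4978 0.0218] long axis deg -5.6
green 109 depth [0.499  0.0582 0.0535] ray@depth [0.4998 0.0574 0.0535] ray.026 [0.4995 0.0593] long axis deg 2.9
blue 125 depth [0.5014 0.0965 0.0536] ray@depth [0.5011 0.0959 0.0536] ray.026 [0.5008 0.0987] long axis deg -2.8
blue 120 [0.4961 0.095  0.0551] [0.4988 0.0959 0.054 ]
green 97 [0.4946 0.0559 0.0549] [0.4973 0.0571 0.054 ]
red 166 [ 0.5383 -0.1317  0.0608] [ 0.5252 -0.1343  0.054 ]
red 126 [ 0.4916 -0.0203  0.055 ] [ 0.4929 -0.0183  0.054 ]
yellow 53 [0.4875 0.0173 0.0544] [0.4935 0.0208 0.054 ]
```

Everything is seated and the pin is home. I return the blocks, red first.

{"name": "apply_moves", "arguments": {
  "moves": [
    [[0,0,-0.6],[0.012,0.045,0],0.85],
    [[0,0,-0.6],[0.023,0.09,-0.02],0.85],
    [[0,0,-0.6],[0.034,0.135,-0.04],0.85],
    [[0,0,-0.6],[0.045,0.18,-0.06],0.85],
    [[0,0,-0.6],[0.053,0.22,-0.08],0.85],
    [[0,0,-0.6],[0.0566,0.2393,-0.09],0.85],
    [[0,0,-0.6],[0.0566,0.2393,-0.09],0.85],
    [[0,0,-0.6],[0.0566,0.2393,-0.09],0.85]
  ]
}}

```text
time_s: 45.85
tool_pos: [0.4947, -0.0177, 0.0986]
ee_rot: [-2.252, -2.191, 0.0]
wrist_force: [0.7, -0.5, 1.2]
grip_width: 0.0727
grip_force: 0.0
```

{"name": "apply_moves", "arguments": {
  "moves": [
    [[0,0,0],[0,0,-0.03],0.85],
    [[0,0,0],[0,0,-0.05],0.85],
    [[0,0,0],[0,0,-0.0585],0.85],
    [[0,0,0],[0,0,-0.0585],0.85],
    [[0,0,0],[0,0,-0.0585],0.5],
    [[0,0,0],[0,0,-0.0585],0.3],
    [[0,0,0],[0,0,-0.0585],0.3],
    [[0,0,0],[0,0,-0.0585],0.3]
  ]
}}

```text
time_s: 46.65
tool_pos: [0.4952, -0.0179, 0.0413]
ee_rot: [2.254, 2.186, 0.002]
wrist_force: [-1.6, -2.7, 7.7]
grip_width: 0.0425
grip_force: 49.8
```

{"name": "apply_moves", "arguments": {
  "moves": [
    [[0,0,0],[0,0,0.02],0.3],
    [[0,0,1.7],[0,0,0.045],0.3],
    [[0,0,1.7],[0.04,-0.007,0.05],0.3],
    [[0,0,1.7],[0.085,-0.015,0.05],0.3],
    [[0,0,1.7],[0.125,-0.023,0.05],0.3],
    [[0,0,1.7],[0.1595,-0.0288,0.05],0.3],
    [[0,0,1.7],[0.1595,-0.0288,0.05],0.3],
    [[0,0,1.7],[0.1595,-0.0288,0.05],0.3]
  ]
}}

```text
time_s: 47.45
tool_pos: [0.6541, -0.0465, 0.0901]
ee_rot: [-2.223, -2.22, 0.0]
wrist_force: [0.4, 0.3, -0.4]
grip_width: 0.0426
grip_force: 51.7
```

{"name": "apply_moves", "arguments": {
  "moves": [
    [[0,0,0],[0,0,-0.03],0.3],
    [[0,0,0],[0,0,-0.055],0.3],
    [[0,0,0],[0,0,-0.068],0.3],
    [[0,0,0],[0,0,-0.073],0.3],
    [[0,0,0],[0,0,-0.076],0.3],
    [[0,0,0],[0,0,-0.076],0.3],
    [[0,0,0],[0,0,-0.076],0.3]
  ]
}}

```text
time_s: 48.15
tool_pos: [0.6546, -0.0465, 0.015]
ee_rot: [2.222, 2.219, 0.001]
wrist_force: [-0.9, -0.1, 0.1]
grip_width: 0.0427
grip_force: 51.8
```

{"name": "apply_moves", "arguments": {
  "moves": [
    [[0,0,0],[0,0,-0.001],0.3],
    [[0,0,0],[0,0,-0.001],0.6],
    [[0,0,0],[0,0,-0.001],0.85],
    [[0,0,0],[0,0,0.01],0.85],
    [[0,0,0],[0,0,0.05],0.85],
    [[0,0,-2.6],[-0.03,0.012,0.085],0.85],
    [[0,0,-2.6],[-0.07,0.03,0.085],0.85],
    [[0,0,-2.6],[-0.11,0.047,0.085],0.85]
  ]
}}

```text
time_s: 48.95
tool_pos: [0.5434, 0.0009, 0.1008]
ee_rot: [2.271, 2.167, 0.003]
wrist_force: [0.8, 0.0, 0.7]
grip_width: 0.0725
grip_force: 0.0
```

{"name": "apply_moves", "arguments": {
  "moves": [
    [[0,0,0],[-0.038,0.016,0],0.85],
    [[0,0,0],[-0.0478,0.0201,0],0.85],
    [[0,0,0],[-0.0478,0.0201,0],0.85]
  ]
}}

```text
time_s: 49.25
tool_pos: [0.496, 0.0211, 0.1]
ee_rot: [2.271, 2.169, 0.001]
wrist_force: [-0.0, -1.4, -0.6]
grip_width: 0.0722
grip_force: 0.0
```

```bash
python3 c.py
```

```text
blue 120 [0.4977 0.0945 0.0551] [0.4987 0.0957 0.054 ]
green 93 [0.4946 0.0562 0.0551] [0.4968 0.0572 0.054 ]
red 163 [ 0.538  -0.1308  0.0611] [ 0.5254 -0.1343  0.054 ]
red 169 [ 0.6525 -0.0469  0.0272] [ 0.6543 -0.0464  0.026 ]
yellow 69 [0.4935 0.0195 0.0551] [0.4956 0.0201 0.054 ]
```

{"name": "apply_moves", "arguments": {
  "moves": [
    [[0,0,0],[0,0,-0.03],0.85],
    [[0,0,0],[0,0,-0.05],0.85],
    [[0,0,0],[0,0,-0.059],0.85],
    [[0,0,0],[0,0,-0.059],0.85],
    [[0,0,0],[0,0,-0.059],0.5],
    [[0,0,0],[0,0,-0.059],0.3],
    [[0,0,0],[0,0,-0.059],0.3],
    [[0,0,0],[0,0,-0.059],0.3]
  ]
}}

```text
time_s: 50.1
tool_pos: [0.4971, 0.0205, 0.0411]
ee_rot: [2.271, 2.168, 0.002]
wrist_force: [-0.5, -1.1, 7.2]
grip_width: 0.0427
grip_force: 50.9
```

{"name": "apply_moves", "arguments": {
  "moves": [
    [[0,0,0],[0,0,0.02],0.3],
    [[0,0,2.6],[0,0,0.045],0.3],
    [[0,0,2.6],[0.04,-0.005,0.05],0.3],
    [[0,0,2.6],[0.085,-0.011,0.05],0.3],
    [[0,0,2.6],[0.125,-0.017,0.05],0.3],
    [[0,0,2.6],[0.1578,-0.021,0.05],0.3],
    [[0,0,2.6],[0.1578,-0.021,0.05],0.3],
    [[0,0,2.6],[0.1578,-0.021,0.05],0.3]
  ]
}}

```text
time_s: 50.9
tool_pos: [0.6539, -0.0003, 0.0898]
ee_rot: [-2.223, -2.22, 0.001]
wrist_force: [-0.6, -0.0, -0.2]
grip_width: 0.043
grip_force: 51.2
```

{"name": "apply_moves", "arguments": {
  "moves": [
    [[0,0,0],[0,0,-0.03],0.3],
    [[0,0,0],[0,0,-0.055],0.3],
    [[0,0,0],[0,0,-0.068],0.3],
    [[0,0,0],[0,0,-0.073],0.3],
    [[0,0,0],[0,0,-0.076],0.3],
    [[0,0,0],[0,0,-0.076],0.3],
    [[0,0,0],[0,0,-0.076],0.3]
  ]
}}

```text
time_s: 51.6
tool_pos: [0.6546, -0.0004, 0.0149]
ee_rot: [2.222, 2.219, 0.001]
wrist_force: [-0.5, 0.0, -0.6]
grip_width: 0.0421
grip_force: 51.3
```

{"name": "apply_moves", "arguments": {
  "moves": [
    [[0,0,0],[0,0,-0.001],0.3],
    [[0,0,0],[0,0,-0.001],0.6],
    [[0,0,0],[0,0,-0.001],0.85],
    [[0,0,0],[0,0,0.01],0.85],
    [[0,0,0],[0,0,0.05],0.85],
    [[0,0,-2.6],[-0.03,0.011,0.085],0.85],
    [[0,0,-2.6],[-0.07,0.026,0.085],0.85],
    [[0,0,-2.6],[-0.11,0.041,0.085],0.85]
  ]
}}

```text
time_s: 52.4
tool_pos: [0.5433, 0.0409, 0.1008]
ee_rot: [2.272, 2.167, 0.003]
wrist_force: [0.3, 0.5, -0.1]
grip_width: 0.0724
grip_force: 0.0
```

{"name": "apply_moves", "arguments": {
  "moves": [
    [[0,0,0],[-0.037,0.014,0],0.85],
    [[0,0,0],[-0.0458,0.0172,0],0.85],
    [[0,0,0],[-0.0458,0.0172,0],0.85]
  ]
}}

```text
time_s: 52.7
tool_pos: [0.4981, 0.0583, 0.1]
ee_rot: [2.271, 2.169, 0.001]
wrist_force: [-0.1, 0.5, 0.3]
grip_width: 0.0724
grip_force: 0.0
```

```bash
python3 c.py
```

```text
blue 100 [0.4985 0.0949 0.055 ] [0.4996 0.0956 0.054 ]
green 95 [0.4958 0.0559 0.0551] [0.497  0.0569 0.054 ]
red 163 [ 0.5384 -0.131   0.0604] [ 0.5257 -0.1343  0.054 ]
red 167 [ 0.6522 -0.0478  0.027 ] [ 0.6542 -0.0465  0.026 ]
yellow 58 [ 6.515e-01 -3.000e-04  2.700e-02] [6.541e-01 3.000e-04 2.600e-02]
```

Now green to the compartment at y≈0.0455 (d = +0.156, −0.0115).

{"name": "apply_moves", "arguments": {
  "moves": [
    [[0,0,0],[0,0,-0.03],0.85],
    [[0,0,0],[0,0,-0.05],0.85],
    [[0,0,0],[0,0,-0.059],0.85],
    [[0,0,0],[0,0,-0.059],0.85],
    [[0,0,0],[0,0,-0.059],0.5],
    [[0,0,0],[0,0,-0.059],0.3],
    [[0,0,0],[0,0,-0.059],0.3],
    [[0,0,0],[0,0,-0.059],0.3]
  ]
}}

```text
time_s: 53.55
tool_pos: [0.4991, 0.0578, 0.0411]
ee_rot: [2.271, 2.168, 0.002]
wrist_force: [-0.2, -1.1, 7.1]
grip_width: 0.0426
grip_force: 51.0
```

{"name": "apply_moves", "arguments": {
  "moves": [
    [[0,0,0],[0,0,0.02],0.3],
    [[0,0,2.6],[0,0,0.045],0.3],
    [[0,0,2.6],[0.04,-0.003,0.05],0.3],
    [[0,0,2.6],[0.085,-0.006,0.05],0.3],
    [[0,0,2.6],[0.125,-0.009,0.05],0.3],
    [[0,0,2.6],[0.156,-0.0115,0.05],0.3],
    [[0,0,2.6],[0.156,-0.0115,0.05],0.3],
    [[0,0,2.6],[0.156,-0.0115,0.05],0.3]
  ]
}}

```text
time_s: 54.35
tool_pos: [0.6542, 0.0463, 0.0899]
ee_rot: [-2.223, -2.22, 0.0]
wrist_force: [-0.3, 0.7, -0.2]
grip_width: 0.0428
grip_force: 51.2
```

{"name": "apply_moves", "arguments": {
  "moves": [
    [[0,0,0],[0,0,-0.03],0.3],
    [[0,0,0],[0,0,-0.055],0.3],
    [[0,0,0],[0,0,-0.068],0.3],
    [[0,0,0],[0,0,-0.073],0.3],
    [[0,0,0],[0,0,-0.076],0.3],
    [[0,0,0],[0,0,-0.076],0.3],
    [[0,0,0],[0,0,-0.076],0.3]
  ]
}}

```text
time_s: 55.05
tool_pos: [0.6548, 0.0463, 0.0149]
ee_rot: [2.222, 2.219, 0.001]
wrist_force: [0.4, -0.5, -0.6]
grip_width: 0.0422
grip_force: 51.2
```

{"name": "apply_moves", "arguments": {
  "moves": [
    [[0,0,0],[0,0,-0.001],0.3],
    [[0,0,0],[0,0,-0.001],0.6],
    [[0,0,0],[0,0,-0.001],0.85],
    [[0,0,0],[0,0,0.01],0.85],
    [[0,0,0],[0,0,0.05],0.85],
    [[0,0,-2.6],[-0.03,0.01,0.085],0.85],
    [[0,0,-2.6],[-0.07,0.022,0.085],0.85],
    [[0,0,-2.6],[-0.11,0.035,0.085],0.85]
  ]
}}

```text
time_s: 55.85
tool_pos: [0.5436, 0.0815, 0.1008]
ee_rot: [2.272, 2.167, 0.004]
wrist_force: [-0.5, 0.1, -0.9]
grip_width: 0.073
grip_force: 0.0
```

{"name": "apply_moves", "arguments": {
  "moves": [
    [[0,0,0],[-0.036,0.012,0],0.85],
    [[0,0,0],[-0.0445,0.0147,0],0.85],
    [[0,0,0],[-0.0445,0.0147,0],0.85]
  ]
}}

```text
time_s: 56.15
tool_pos: [0.4997, 0.0964, 0.1]
ee_rot: [2.271, 2.169, 0.001]
wrist_force: [0.1, -0.2, 0.5]
grip_width: 0.0731
grip_force: 0.0
```

```bash
python3 c.py
```

```text
blue 100 [0.4973 0.0952 0.0551] [0.4996 0.0956 0.054 ]
green 142 [0.6522 0.0453 0.0271] [0.6546 0.046  0.026 ]
red 164 [ 0.5373 -0.1314  0.0603] [ 0.5255 -0.1343  0.054 ]
red 169 [ 0.6527 -0.0472  0.027 ] [ 0.6543 -0.0464  0.026 ]
yellow 59 [ 0.649  -0.0007  0.0267] [6.536e-01 3.000e-04 2.600e-02]
```

Blue goes to (0.654, 0.0915), which is d = (+0.1545, −0.0047).

{"name": "apply_moves", "arguments": {
  "moves": [
    [[0,0,0],[0,0,-0.03],0.85],
    [[0,0,0],[0,0,-0.05],0.85],
    [[0,0,0],[0,0,-0.059],0.85],
    [[0,0,0],[0,0,-0.059],0.85],
    [[0,0,0],[0,0,-0.059],0.5],
    [[0,0,0],[0,0,-0.059],0.3],
    [[0,0,0],[0,0,-0.059],0.3],
    [[0,0,0],[0,0,-0.059],0.3]
  ]
}}

```text
time_s: 57.0
tool_pos: [0.5006, 0.096, 0.0411]
ee_rot: [2.272, 2.168, 0.003]
wrist_force: [-0.3, -1.5, 6.6]
grip_width: 0.0427
grip_force: 51.1
```

{"name": "apply_moves", "arguments": {
  "moves": [
    [[0,0,0],[0,0,0.02],0.3],
    [[0,0,2.6],[0,0,0.045],0.3],
    [[0,0,2.6],[0.04,-0.001,0.05],0.3],
    [[0,0,2.6],[0.085,-0.003,0.05],0.3],
    [[0,0,2.6],[0.125,-0.004,0.05],0.3],
    [[0,0,2.6],[0.1545,-0.0047,0.05],0.3],
    [[0,0,2.6],[0.1545,-0.0047,0.05],0.3],
    [[0,0,2.6],[0.1545,-0.0047,0.05],0.3]
  ]
}}

```text
time_s: 57.8
tool_pos: [0.654, 0.0913, 0.0899]
ee_rot: [-2.223, -2.22, 0.0]
wrist_force: [0.5, 0.1, -0.4]
grip_width: 0.0425
grip_force: 51.1
```

{"name": "apply_moves", "arguments": {
  "moves": [
    [[0,0,0],[0,0,-0.03],0.3],
    [[0,0,0],[0,0,-0.055],0.3],
    [[0,0,0],[0,0,-0.068],0.3],
    [[0,0,0],[0,0,-0.073],0.3],
    [[0,0,0],[0,0,-0.076],0.3],
    [[0,0,0],[0,0,-0.076],0.3],
    [[0,0,0],[0,0,-0.076],0.3]
  ]
}}

```text
time_s: 58.5
tool_pos: [0.6547, 0.0914, 0.0149]
ee_rot: [2.222, 2.219, 0.002]
wrist_force: [0.1, 0.1, -0.5]
grip_width: 0.0427
grip_force: 51.1
```

{"name": "apply_moves", "arguments": {
  "moves": [
    [[0,0,0],[0,0,-0.001],0.3],
    [[0,0,0],[0,0,-0.001],0.6],
    [[0,0,0],[0,0,-0.001],0.85],
    [[0,0,0],[0,0,0.01],0.85],
    [[0,0,0],[0,0,0.05],0.85],
    [[0,0,0],[0,0,0.1],0.85],
    [[0,0,0],[0,0,0.15],0.85],
    [[0,0,0],[-0.03,-0.04,0.17],0.85]
  ]
}}

```text
time_s: 59.3
tool_pos: [0.6295, 0.0564, 0.1883]
ee_rot: [2.215, 2.219, 0.011]
wrist_force: [-0.4, -1.2, -0.3]
grip_width: 0.0727
grip_force: 0.0
```

{"name": "apply_moves", "arguments": {
  "moves": [
    [[0,0,0],[-0.02,-0.04,0],0.85],
    [[0,0,0],[-0.04,-0.08,0],0.85],
    [[0,0,0],[-0.06,-0.12,0],0.85],
    [[0,0,0],[-0.08,-0.16,0],0.85],
    [[0,0,0],[-0.1,-0.2,0],0.85],
    [[0,0,0],[-0.12,-0.24,0],0.85],
    [[0,0,0],[-0.14,-0.28,0],0.85],
    [[0,0,0],[-0.16,-0.31,0],0.85]
  ]
}}

```text
time_s: 60.1
tool_pos: [0.4655, -0.2579, 0.1835]
ee_rot: [2.223, 2.218, 0.0]
wrist_force: [1.9, 1.1, 0.1]
grip_width: 0.0727
grip_force: 0.0
```

```bash
python3 m.py t5; python3 - <<'E'
from h import *
s=dict(np.load('top.npz'));cv2.imwrite('pics/c8.png',cv2.resize(s['color'][160:330,100:500,::-1],None,fx=2,fy=2,interpolation=cv2.INTER_CUBIC))
E
```

```text
[-0.64  0.42  1.84 -0.    0.88 -0.63] [ 0.4635 -0.2607  0.1834] [ 2.224e+00  2.217e+00 -1.000e-03]
red 113 depth [ 0.6555 -0.0452  0.0251] ray@depth [ 0.6549 -0.0463  0.0251] ray.026 [ 0.6548 -0.0463] long axis deg 1.1
red 82 depth [ 0.5345 -0.129   0.0648] ray@depth [ 0.5351 -0.129   0.0648] ray.026 [ 0.5357 -0.1319] long axis deg -58.8
yellow 112 depth [6.548e-01 5.000e-04 2.570e-02] ray@depth [6.547e-01 5.000e-04 2.570e-02] ray.026 [6.547e-01 4.000e-04] long axis deg 0.1
green 91 depth [0.6561 0.0461 0.0254] ray@depth [0.6561 0.0461 0.0254] ray.026 [0.656  0.0461] long axis deg 0.4
blue 112 depth [0.6547 0.0915 0.0253] ray@depth [0.6549 0.0917 0.0253] ray.026 [0.6548 0.0917] long axis deg 0.4
```

View pics/c8.png

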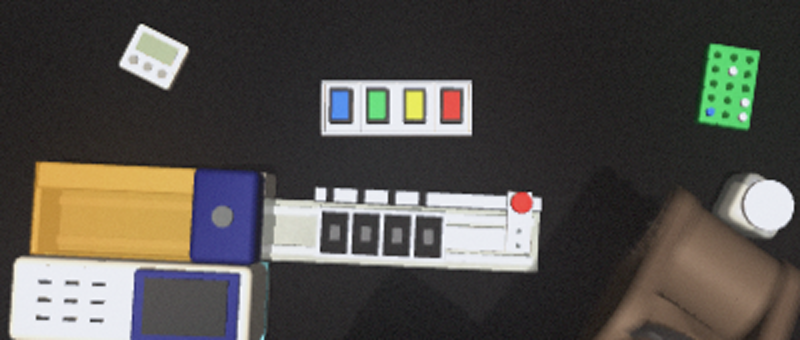

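All four blocks lie flat in the tray at crop x≈340, 377, 414 and 451. The carriage is empty at the loading notch with the knob at (521,203), and the jar, rack and timer are where they started.

```bash
python3 -c "
from bench import close_job
print(close_job())"
```

```text
the job is handed in; nothing more can be done
None
```

Done: all four blocks were read in order (blue, green, yellow, red) and are back flat in the tray, the carriage is at the loading notch with the pin home, and the job is handed in; no verdict came back.

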